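# Pack the green instruments into a snap-lid tub and close its vents

### The job

Put every green-handled instrument lying on the white board into the open white tub, leaving the blue-handled one, the grey one, the jar and the bottle where they are. Then take the loose grey lid from the table, set it on the tub and press it down until it has snapped fully home all round. Only then press both orange vent caps on the lid fully down, and leave the closed tub standing upright.

Things in the scene. Friction and masses are not known exactly. Their poses are not given: they have to be found in the camera images.
- tub: Open white plastic tub, loose, about 0.9 kg, standing on the table to the left or the right of the white board; outside 200 (its x) x 150 (its y) x 60 mm high, walls and floor 5 mm. Origin at the centre of its underside, z up.
- tub_rim (a point): Centre of the tub's rim plane, 60 mm above its underside. Outside each of the four walls, centred on it and 9 mm below the rim, is a 68 mm long rounded spring catch that stands 4.5 mm proud and yields inwards as the lid passes.
- lid_grip (a point): Grey lid, loose, 0.2 kg, right way up on the table on the board's other side; outside 217 (x) x 167 (y) mm. This point is the centre of its black grip bar, 80 (x) x 20 (y) x 30 mm high, standing on the plate's top face; x along the bar, z up. It is 36 mm above the lid's lower edge. With the lid home it is 80 mm above the tub's underside, centred on the tub. Either way round (half a turn) fits.
- lid_edge (a point): Centre of the lid's lower edge. Above it the plate's underside is at 16 mm, its top face at 21, the bar's top at 51 mm. The skirt goes outside the tub wall with 2.5 mm of play per side; its lower bead snaps past the catches with 8 to 15 N of push down, resisting from about 9 mm before home. Home, the plate rests on the rim and this edge is 44 mm above the tub's underside.
- vent_a_top (a point): Centre of the top face of one orange vent cap on the lid, 26 mm across; it lies 78 mm from the lid's centre towards the lid's +x. Raised, the top is 14 mm above the plate's top face; fully pressed, 6 mm.
- vent_b_top (a point): Centre of the top face of the other orange vent cap, the same size, 78 mm from the lid's centre towards the lid's -x.
- vent_a (a joint): Travel of vent cap a, m: 0 raised, 0.008 fully pressed. It takes 4 N to move and stays where it is left.
- vent_b (a joint): Travel of vent cap b, as vent_a.
- blue1: Blue-handled instrument, bystander to leave, same size and shape as the green ones, lying on the board among them. Origin on its underside, x along it.
- grey1: Dark grey instrument, bystander, same shape.
- jar: Amber jar with black lid, 60 mm across, 85 mm high, bystander at the far corner of the board on the left. Origin at the centre of its underside.
- bottle: Clear bottle with white cap, 54 mm across, 130 mm high, bystander at the far corner of the board on the right. Origin at the centre of its underside.
- green1_mid (a point): Green-handled instrument, loose, 0.06 kg, about 130 mm long (the steel tip's length differs a little), lying on the white board (absent in some starts). This point is the centre of its handle, half-way up; the handle is 90 (x) x 16 (y) x 14 mm high; x along it towards the thin steel tip, which reaches to 60 to 85 mm from this point.
- green2_mid (a point): Green-handled instrument, loose, 0.06 kg, about 130 mm long (the steel tip's length differs a little), lying on the white board (absent in some starts). This point is the centre of its handle, half-way up; the handle is 90 (x) x 16 (y) x 14 mm high; x along it towards the thin steel tip, which reaches to 60 to 85 mm from this point.
- green3_mid (a point): Green-handled instrument, loose, 0.06 kg, about 130 mm long (the steel tip's length differs a little), lying on the white board (absent in some starts). This point is the centre of its handle, half-way up; the handle is 90 (x) x 16 (y) x 14 mm high; x along it towards the thin steel tip, which reaches to 60 to 85 mm from this point.
- green4_mid (a point): Green-handled instrument, loose, 0.06 kg, about 130 mm long (the steel tip's length differs a little), lying on the white board (absent in some starts). This point is the centre of its handle, half-way up; the handle is 90 (x) x 16 (y) x 14 mm high; x along it towards the thin steel tip, which reaches to 60 to 85 mm from this point.
- green5_mid (a point): Green-handled instrument, loose, 0.06 kg, about 130 mm long (the steel tip's length differs a little), lying on the white board (absent in some starts). This point is the centre of its handle, half-way up; the handle is 90 (x) x 16 (y) x 14 mm high; x along it towards the thin steel tip, which reaches to 60 to 85 mm from this point.
- green6_mid (a point): Green-handled instrument, loose, 0.06 kg, about 130 mm long (the steel tip's length differs a little), lying on the white board (absent in some starts). This point is the centre of its handle, half-way up; the handle is 90 (x) x 16 (y) x 14 mm high; x along it towards the thin steel tip, which reaches to 60 to 85 mm from this point.
Things that resemble listed ones, but are neither listed nor needed, are in the scene too. Leave any pink or red look-alike of the part that bears green6_mid alone.

How it is judged:
On the way, in this order (a step that is already met when the one before it is completed fails the run):
1. every green-handled instrument lies in the tub (x of green1_mid in the frame of tub between -0.093 and 0.093 m and y of green1_mid in the frame of tub between -0.069 and 0.069 m and z of green1_mid in the frame of tub between 0 and 0.058 m and x of green2_mid in the frame of tub between -0.093 and 0.093 m and y of green2_mid in the frame of tub between -0.069 and 0.069 m and z of green2_mid in the frame of tub between 0 and 0.058 m and x of green3_mid in the frame of tub between -0.093 and 0.093 m and y of green3_mid in the frame of tub between -0.069 and 0.069 m and z of green3_mid in the frame of tub between 0 and 0.058 m and x of green4_mid in the frame of tub between -0.093 and 0.093 m and y of green4_mid in the frame of tub between -0.069 and 0.069 m and z of green4_mid in the frame of tub between 0 and 0.058 m and x of green5_mid in the frame of tub between -0.093 and 0.093 m and y of green5_mid in the frame of tub between -0.069 and 0.069 m and z of green5_mid in the frame of tub between 0 and 0.058 m and x of green6_mid in the frame of tub between -0.093 and 0.093 m and y of green6_mid in the frame of tub between -0.069 and 0.069 m and z of green6_mid in the frame of tub between 0 and 0.058 m), for 0.2 s.
2. the lid is snapped fully home on the tub (z of lid_grip in the frame of tub between 0.077 and 0.0825 m and x of lid_grip in the frame of tub between -0.006 and 0.006 m and y of lid_grip in the frame of tub between -0.006 and 0.006 m and angle between the z axis of lid_grip and the z axis of tub, either way round below 0.025 rad and angle between the x axis of lid_grip and the x axis of tub, either way round below 0.06 rad), for 0.2 s.
3. both vent caps are pressed down (value of joint each of vent_a, vent_b above 0.006 m), for 0.2 s.
At the end, for the whole second after the job is handed in: All green-handled instruments are inside the tub, the lid is home (within 2.5 mm in height, 6 mm sideways, level to 1.4 degrees), both vent caps are pressed at least 6 of their 8 mm, and the tub stands upright (within 3 degrees) and still (all of step 1 and all of step 2 and all of step 3 and angle between tub's own z axis and vertical below 0.05 rad and linear speed of tub below 0.02 m/s); the robot touches nothing.
It fails at once if a blue-handled or grey instrument, the jar or the bottle is moved more than 50 mm (distance of any of blue1, grey1, jar, bottle from where it was at the start of the episode above 0.05 m).
It fails at once if the jar or the bottle is tipped over (angle between any of jar, bottle's own z axis and vertical above 0.6 rad).
Of green1, green2, green3, green4, green5, green6 only 4 to 6 are there at a start; the rules pass over those that are not, and their reading is None.
At some moment in a run one of green1, green2, green3, green4, green5, green6 may be knocked a few centimetres aside while the robot is not near it.
It also fails if it takes over 210 s, if anything falls off the work surface, if the arm or the gripper's body presses on something with over 40 N, if the wrist force passes 120 N, or if a joint passes its speed limit or range.

### The arm

A 6-joint arm with a two-finger parallel gripper is mounted at the origin on the work surface. World frame = base frame: x ahead of the robot, y to its left, z up, the work surface at z = 0. Lengths are in m, angles in rad, forces in N, time in s.
With the tool pointing down it reaches from about 0.25 to 0.775 m from the base axis. Payload 4 kg.
Tool frame: the origin (TCP) lies midway between the tips of the shut fingers; the grasp point (between the pads) lies 19 mm behind it (robot.pinch_z is the distance from the TCP to the grasp point, in m); x points along the fingers, y is the direction in which the jaws open and shut, and the axes are right-handed (so a half turn about x gives the same grasp; the last joint's range is limited). The gripper opens to 94 mm and grips with 3 to 60 N. Pads are 16 mm wide; open, the fingers measure 119 mm over their backs; the gripper's body (75 mm by 177 mm) begins 78 mm behind the grasp point.
Start: joints at [1.246, 0.087, 1.371, -0, 1.684, -0.103], TCP at [0.121, 0.537, 0.206] pointing down, gripper open.
Joint ranges: [-3.1, 3.1], [-0.76, 2.03], [0.27, 2.55], [-1.08, 4.22], [0.17, 2.65], [-2.57, 2.57]. Speed limits (rad/s): [2.79, 2.79, 3.14, 3.14, 3.14, 3.14].

### API

Orientations are given as [roll, pitch, yaw] about the fixed x, y, z axes, in that order (R = Rz(yaw) Ry(pitch) Rx(roll)).
In Python, from bench import robot, imaging gives the robot as it stands. The module is installed in compiled form; this text tells all that it offers.
- The arm moves only by the tool drive_tool, never from a script. Its argument "commands" is a list that holds one entry, the list of rows, each a list of 4 numbers: the shift along the tool's x, y, z as a fraction of full scale, then the turn about the tool's x as a fraction of full scale. A call has 1 to 20 rows; each row shifts and turns the commanded pose from where the row before left it, along the tool's axes as they then stand; what a row does not reach is not made up. Full scale, the value 1, is 0.25 m for a shift and 360 degrees for a turn. A row lasts 1/10 s, in which the tool goes at most 50 mm and 8.59 degrees, less where a joint would pass 70% of its speed; a pose out of reach is approached as far as the arm can. A call with a number of a shift or a turn outside -1 to 1 is refused whole. A call with a gripper value outside its range is refused whole. "grip" is the opening, from 0 (shut) to 1 (fully open), set as the call begins (left out, the last holds). The fingers move at their own pace and stop on an object; the grip force is fixed at half the most. Time passes only in rows, so rows that do not move let the fingers close. It gives the time, the measured TCP pose, the force and the opening at its end, in the units of the state.
- robot.get_obs(): the state, without advancing time (a new reading comes with each control period).
- imaging.snapshot(name): name is "side" or "top"; returns a dict with "pixels" (480x640x3 uint8, red, green, blue), "z_map" (480x640 float32, m along the optical axis (not along the pixel's ray), 0 where there is no reading), "mtx" (3x3 intrinsics, pixels), "extrinsics" (4x4, takes a point from world to camera coordinates). Camera axes: x right, y up, looking along -z (the intrinsics and any distortion apply to the point x, -y, -z); pixel columns grow to the right and rows downward; lengths in m; the calibration is good to about 2 mm. A picture is of the moment at which its call begins.
- robot.close_job(): hands the job in, once; it reports no verdict.
The state is a dict: "time": time; "joint_positions": joint angles; "qvel": joint speeds; "joint_torque": joint torques, N m; "tool_pos": TCP position; "ee_rot": TCP orientation; "wrist_force": force on the tool from outside, world axes, zero at the start; "wrist_torque": the same for the moment, N m; "width": finger opening in m.
Only numpy, scipy, OpenCV 4.12 (cv2) and the standard library are available. Lean on these libraries where they do the work, as an engineer would, in place of code of your own. Each camera call takes 0.05 s, during which the arm holds its last target.

## Working session

There is one attempt and no reset: what is moved stays moved. The work goes in short steps, Python scripts to look and compute and a tool call to move; the robot and the scene stay as the last step left them, time stands still between calls to the robot, and variables do not carry over. Pictures are saved under pics/ and viewed, and the job is handed in when it is done.

Besides the shell and the picture viewer there is one more tool, called after "Call:" as name([rows], argument=value, ...), one row to a line, values as JSON. drive_tool: Moves the arm, as the interface text tells. Shift numbers are shares of 0.25 m and turn numbers shares of 360 degrees, none past 1 either way. Its arguments: {"type":"object","properties":{"commands":{"type":"array","items":{"type":"array","items":{"type":"array","items":{"type":"number","minimum":-1,"maximum":1}}}},"grip":{"type":"number"}},"required":["commands"]}

```bash
mkdir -p pics; cat > h.py <<'E'
import numpy as np, cv2
from bench import robot, imaging
def snap(n):
    return imaging.snapshot(n)
def save(d,f):
    cv2.imwrite('pics/'+f,cv2.cvtColor(d['pixels'],cv2.COLOR_RGB2BGR))
def ray(d,u,v):
    K=d['mtx'];E=d['extrinsics'];R=E[:3,:3];t=E[:3,3]
    c=-R.T@t
    p=np.linalg.inv(K)@np.array([u,v,1.0]); q=np.array([p[0],-p[1],-p[2]])
    return c,R.T@q
def onplane(d,u,v,z):
    c,r=ray(d,u,v); return c+r*(z-c[2])/r[2]
def cloud(d):
    K=d['mtx'];E=d['extrinsics'];R=E[:3,:3];t=E[:3,3]
    v,u=np.mgrid[0:480,0:640]; Z=d['z_map']
    P=np.stack([(u-K[0,2])/K[0,0]*Z,-(v-K[1,2])/K[1,1]*Z,-Z],-1)
    return (P-t)@R
def proj(d,P):
    E=d['extrinsics'];q=E[:3,:3]@np.asarray(P)+E[:3,3];q=np.array([q[0],-q[1],-q[2]]);w=d['mtx']@q;return w[:2]/w[2]
E
python3 - <<'E'
from h import *
o=robot.get_obs();print(o, robot.pinch_z)
for n in('top','side'):
    d=snap(n);save(d,n+'0.png');print(n,d['mtx'],d['extrinsics'],[k for k in d])
E
```

```text
{'time': 0.0, 'joint_positions': array([ 1.24589890e+00,  8.79403584e-02,  1.37220761e+00, -8.75671270e-06,
        1.68359986e+00, -1.03090741e-01]), 'qvel': array([-0.00074647, -0.00034216,  0.00172982, -0.00017755,  0.00063543,
       -0.00080977]), 'joint_torque': array([ 2.40716745e-04, -3.40168083e+01, -3.02431941e+01,  7.18981633e-02,
        3.27333400e-02, -1.59909823e-04]), 'tool_pos': array([0.12082648, 0.53601505, 0.20433584]), 'ee_rot': array([-1.66984883,  1.56864113, -1.89165649]), 'wrist_force': array([0.90712362, 0.13697066, 0.79076015]), 'wrist_torque': array([0.039218  , 0.00134021, 0.01598254]), 'width': 0.09398591922969579} 0.0188
top [[526.68969058   0.         323.36303415]
 [  0.         526.68969058 232.21514661]
 [  0.           0.           1.        ]] [[-0.02107322 -0.99971947 -0.01081177 -0.04090766]
 [ 0.99224692 -0.0222381   0.12227639 -0.46845825]
 [-0.12248252 -0.00815119  0.9924372  -1.19682537]
 [ 0.          0.          0.          1.        ]] ['pixels', 'z_map', 'mtx', 'extrinsics']
side [[529.92818664   0.         324.03103398]
 [  0.         529.92818664 244.16280953]
 [  0.           0.           1.        ]] [[ 0.90246269 -0.43044977 -0.01655576 -0.45475007]
 [ 0.23730645  0.46471631  0.85306764 -0.13744299]
 [-0.35950904 -0.7737905   0.52153764 -1.3635968 ]
 [ 0.          0.          0.          1.        ]] ['pixels', 'z_map', 'mtx', 'extrinsics']
```

View pics/top0.png

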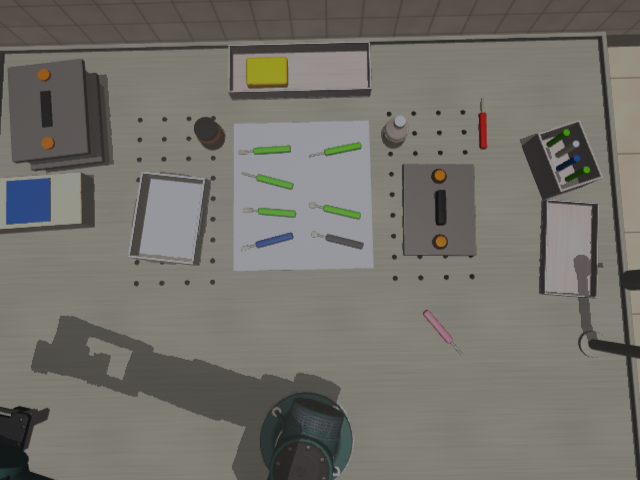

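View pics/side0.png

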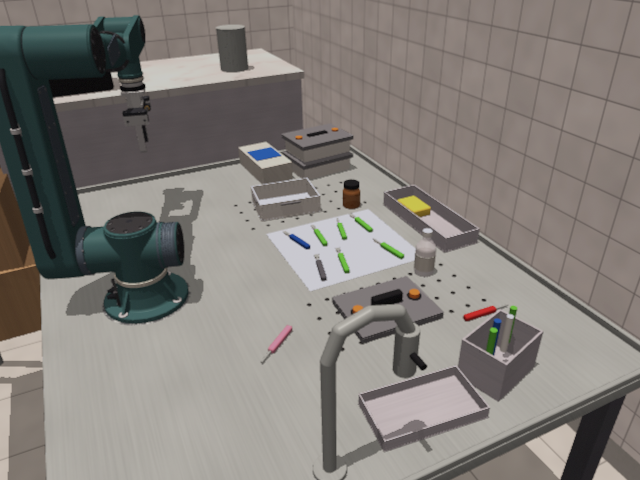

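The top view shows the tub at (170,217), the lid at (440,210), five greens on the board with blue at (267,242) and grey at (337,240), and decoys elsewhere. Next I'll measure their positions.

```bash
cat >> h.py <<'E'
def greens(d,zp=None,roi=(225,110,380,275),lo=(40,120,60),hi=(75,255,255),P=None):
    hsv=cv2.cvtColor(d['pixels'],cv2.COLOR_RGB2HSV)
    m=cv2.inRange(hsv,np.array(lo),np.array(hi)); k=np.zeros_like(m);x0,y0,x1,y1=roi;k[y0:y1,x0:x1]=m[y0:y1,x0:x1]
    cs,_=cv2.findContours(k,cv2.RETR_EXTERNAL,cv2.CHAIN_APPROX_NONE)
    out=[]
    for c in cs:
        if cv2.contourArea(c)<60: continue
        (u,v),(w,h),a=cv2.minAreaRect(c)
        b=cv2.boxPoints(((u,v),(w,h),a))
        if np.linalg.norm(b[0]-b[1])<np.linalg.norm(b[1]-b[2]): e1=(b[0]+b[1])/2;e2=(b[2]+b[3])/2
        else: e1=(b[1]+b[2])/2;e2=(b[3]+b[0])/2
        mm=np.zeros_like(m);cv2.drawContours(mm,[c],-1,255,-1)
        zz=np.median(cloud(d)[...,2][mm>0])
        zp_=zz if zp is None else zp
        p1=onplane(d,*e1,zp_);p2=onplane(d,*e2,zp_);M=(p1+p2)/2
        out.append((u,v,M,np.degrees(np.arctan2((p2-p1)[1],(p2-p1)[0]))%180,np.linalg.norm(p2-p1),zz))
    return out
E
python3 - <<'E'
from h import *
np.set_printoptions(precision=4,suppress=True)
d=snap('top');C=cloud(d)
def show(t,L):
    for g in L: print(t,round(g[0]),round(g[1]),g[2],'ang %.1f len %.3f z %.4f'%g[3:])
show('g',greens(d))
show('blue',greens(d,lo=(100,80,40),hi=(130,255,255)))
for u,v in [(250,260),(170,217),(440,208),(439,242),(440,176),(420,240),(208,127),(206,133),(396,120),(400,200)]: print(u,v,C[v,u])
# table, lid, tub by height
for nm,roi,lo,hi in (('tub',(110,160,225,275),.045,.075),('lid',(390,155,490,265),.012,.06)):
    x0,y0,x1,y1=roi;Z=C[y0:y1,x0:x1]
    m=((Z[...,2]>lo)&(Z[...,2]<hi)).astype(np.uint8)
    pts=Z[m>0][:,:2].astype(np.float32)
    r=cv2.minAreaRect(pts);print(nm,m.sum(),r, np.median(Z[m>0][:,2]))
show('or',greens(d,roi=(390,155,490,265),lo=(8,150,120),hi=(25,255,255)))
hsv=cv2.cvtColor(d['pixels'],cv2.COLOR_RGB2HSV)
# bar
m=np.zeros((480,640),bool);m[165:255,405:475]=(C[165:255,405:475,2]>.042)
print('bar',m.sum(),cv2.minAreaRect(C[m][:,:2].astype(np.float32)))
for n in ('top','side'):
    cv2.imwrite(f'pics/{n}zoom.png',cv2.resize(cv2.cvtColor(d['pixels'][100:290,110:490],cv2.COLOR_RGB2BGR),None,fx=2.1,fy=2.1,interpolation=cv2.INTER_CUBIC)) if n=='top' else 0
E
```

```text
g 276 212 [0.52   0.06   0.0151] ang 83.9 len 0.086 z 0.0151
g 342 211 [ 0.5178 -0.0949  0.0149] ang 75.4 len 0.086 z 0.0149
g 274 181 [0.594  0.0634 0.0151] ang 73.7 len 0.087 z 0.0151
g 271 149 [0.6722 0.0694 0.0149] ang 92.8 len 0.085 z 0.0149
g 342 148 [ 0.6706 -0.1011  0.0151] ang 100.2 len 0.087 z 0.0151
blue 274 240 [0.4539 0.0658 0.0151] ang 103.8 len 0.087 z 0.0151
250 260 [0.4085 0.1242 0.0006]
170 217 [0.5146 0.3134 0.0083]
440 208 [ 0.5142 -0.3191  0.0535]
439 242 [ 0.4376 -0.3162  0.0384]
440 176 [ 0.5923 -0.326   0.0382]
420 240 [ 0.445  -0.2759  0.0214]
208 127 [0.7073 0.2058 0.0872]
206 133 [0.6934 0.2104 0.087 ]
396 120 [ 0.6982 -0.2158  0.1309]
400 200 [ 0.5438 -0.2354  0.0043]
tub 1231 ((0.5063978433609009, 0.30560609698295593), (0.15974798798561096, 0.20944342017173767), 83.13775634765625) 0.058618684933484204
lid 6585 ((0.5175182223320007, -0.32341551780700684), (0.16854959726333618, 0.21779108047485352), 88.37308502197266) 0.02261550139976952
or 440 241 [ 0.4402 -0.3203  0.0358] ang 177.2 len 0.023 z 0.0358
or 440 175 [ 0.5954 -0.3256  0.0352] ang 133.6 len 0.022 z 0.0352
bar 341 ((0.40652769804000854, -0.22417639195919037), (0.09248620271682739, 0.36007702350616455), 43.065940856933594)
```

View pics/topzoom.png

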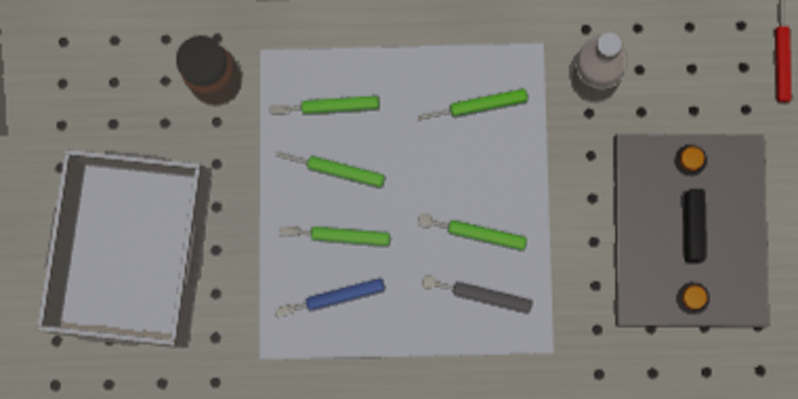

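```bash
cat >> h.py <<'E'
from scipy.spatial.transform import Rotation as Ro
def tool():
    o=robot.get_obs();R=Ro.from_euler('xyz',o['ee_rot']).as_matrix();return o,np.array(o['tool_pos']),R
def jaw(R): return np.degrees(np.arctan2(R[1,1],R[0,1]))
def plan(pos,jawdeg=None,R=None,p=None):
    """print turn (fraction) then shift fractions in tool axes after turn"""
    o,p0,R0=tool(); p=p0 if p is None else p; R=R0 if R is None else R
    t=0
    if jawdeg is not None:
        t=(jawdeg-jaw(R)+90)%180-90  # world yaw change
        R=Ro.from_euler('z',t,degrees=True).as_matrix()@R
    s=R.T@(np.asarray(pos)-p)
    print('yaw chg %.1f deg -> turn %.4f ; shift mm'%(t,-t/360),np.round(s*1000,1),'frac',np.round(s/.25,4))
    return R,np.asarray(pos)
E
python3 - <<'E'
from h import *
np.set_printoptions(precision=4,suppress=True)
o,p,R=tool();print(R,jaw(R),np.degrees(o['joint_positions']))
d=snap('top');C=cloud(d)
# tub edges: fit via rim pixels
Z=C[160:275,110:225];m=(Z[...,2]>.054)&(Z[...,2]<.066);P=Z[m][:,:2]
a=np.radians(-6.9)
for it in range(3):
    best=None
    for a in np.radians(np.arange(-10,-3,.1)):
        q=P@np.array([[np.cos(a),-np.sin(a)],[np.sin(a),np.cos(a)]])
        lo=np.percentile(q,2,axis=0);hi=np.percentile(q,98,axis=0);ar=np.prod(hi-lo)
        if best is None or ar<best[0]:best=(ar,a,lo,hi)
    break
ar,a,lo,hi=best;c=(lo+hi)/2;print(np.degrees(a),hi-lo,'center',np.array([[np.cos(a),-np.sin(a)],[np.sin(a),np.cos(a)]])@c)
m=np.zeros((480,640),bool);m[185:230,425:455]=(C[185:230,425:455,2]>.042)
print('bar',m.sum(),cv2.minAreaRect(C[m][:,:2].astype(np.float32)),np.median(C[m],axis=0))
g=greens(d)
Rr,pp=plan([.4,.20,.2],9-0,None)
E
```

```text
[[-0.0005  0.22    0.9755]
 [-0.0016  0.9755 -0.22  ]
 [-1.     -0.0017 -0.0002]] 77.29306436630885 [71.3853  5.0301 78.6042 -0.0003 96.4649 -5.9078]
-7.400000000000009 [0.2037 0.1528] center [0.5057 0.3048]
bar 324 ((0.4161630868911743, -0.21547986567020416), (0.06653086841106415, 0.3605290353298187), 43.065940856933594) [ 0.5147 -0.3221  0.0517]
yaw chg -68.3 deg -> turn 0.1897 ; shift mm [  4.4 223.1 375.7] frac [0.0175 0.8924 1.5029]
```

```bash
python3 - <<'E'
from h import *
plan([.520,.060,.08],-6.1)
E
```

```text
yaw chg -83.4 deg -> turn 0.2316 ; shift mm [124.  447.6 431.1] frac [0.4962 1.7906 1.7245]
```

Call:
drive_tool([
  [[0, 0, 0, 0.0232], [0, 0, 0, 0.0232], [0, 0, 0, 0.0232], [0, 0, 0, 0.0232], [0, 0, 0, 0.0232], [0, 0, 0, 0.0232], [0, 0, 0, 0.0232], [0, 0, 0, 0.0232], [0, 0, 0, 0.0232], [0, 0, 0, 0.0232], [0, 0, 0, 0], [0, 0, 0, 0]],
], grip=0.5)

```text
time: 1.4
tool_pos: [0.121, 0.5365, 0.2053]
ee_rot: [-0.301, 1.57, -1.977]
wrist_force: [-0.0, -0.2, 0.4]
width: 0.0467
```

```bash
python3 - <<'E'
from h import *
o,p,R=tool();print(jaw(R));plan([.520,.060,.08])
E
```

```text
-6.0525779427744855
yaw chg 0.0 deg -> turn 0.0000 ; shift mm [125.4 447.1 431.7] frac [0.5015 1.7883 1.7267]
```

Call:
drive_tool([
  [[0.036, 0.1375, 0.1328, 0], [0.036, 0.1375, 0.1328, 0], [0.036, 0.1375, 0.1328, 0], [0.036, 0.1375, 0.1328, 0], [0.036, 0.1375, 0.1328, 0], [0.036, 0.1375, 0.1328, 0], [0.036, 0.1375, 0.1328, 0], [0.036, 0.1375, 0.1328, 0], [0.036, 0.1375, 0.1328, 0], [0.036, 0.1375, 0.1328, 0], [0.036, 0.1375, 0.1328, 0], [0.036, 0.1375, 0.1328, 0], [0.036, 0.1375, 0.1328, 0], [0, 0, 0, 0], [0, 0, 0, 0], [0, 0, 0, 0]],
])

```text
time: 3.0
tool_pos: [0.5179, 0.0599, 0.0887]
ee_rot: [-2.797, 1.57, 1.808]
wrist_force: [0.2, -0.1, -0.0]
width: 0.0469
```

```bash
python3 - <<'E'
from h import *
np.set_printoptions(precision=4,suppress=True)
o,p,R=tool();print(p,jaw(R),o['width']);plan([.520,.060,.005])
d=snap('side');save(d,'side1.png')
E
```

```text
[0.5179 0.0599 0.0887] -6.124695375987179 0.04691660274340912
yaw chg 0.0 deg -> turn 0.0000 ; shift mm [83.7  2.1 -0.3] frac [ 0.3347  0.0084 -0.001 ]
```

View pics/side1.png

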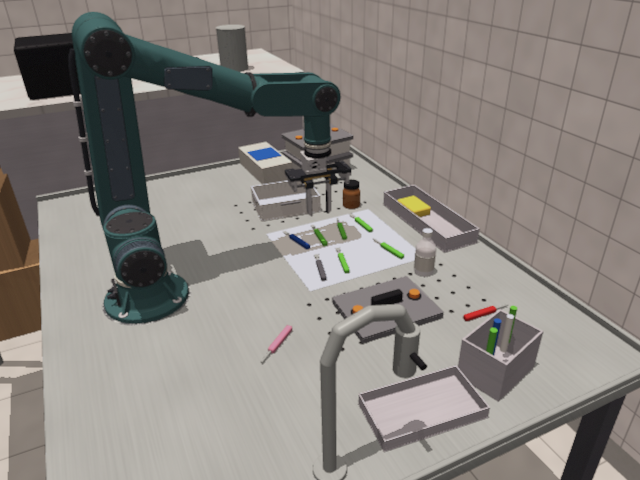

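The gripper is straddling the green at about (320,235), so I'll descend and grasp it.

Call:
drive_tool([
  [[0.15, 0.008, 0, 0], [0.12, 0, 0, 0], [0.065, 0, 0, 0], [0, 0, 0, 0]],
])

```text
time: 3.45
tool_pos: [0.5176, 0.0603, 0.0025]
ee_rot: [-1.509, 1.566, 3.097]
wrist_force: [-0.7, 0.1, 0.2]
width: 0.0469
```

Call:
drive_tool([
  [[0, 0, 0, 0], [0, 0, 0, 0], [0, 0, 0, 0], [0, 0, 0, 0], [0, 0, 0, 0]],
], grip=0)

```text
time: 3.95
tool_pos: [0.5211, 0.0589, 0.0058]
ee_rot: [1.82, 1.569, 0.141]
wrist_force: [-0.2, 0.1, 2.9]
width: 0.0156
```

Call:
drive_tool([
  [[-0.1, 0, 0, 0], [-0.15, 0, 0, -0.0225], [-0.15, 0, 0, -0.0225], [0, 0, 0, -0.0225], [0, 0, 0, -0.0225], [0, 0, 0, -0.0225], [0, 0, 0, -0.0225], [0, 0, 0, -0.0225], [0, 0, 0, -0.0225], [0, 0, 0, -0.0225], [0, 0, 0, -0.0225], [0, 0, 0, -0.0225], [0, 0, 0, 0]],
])

```text
time: 5.25
tool_pos: [0.5203, 0.0587, 0.1046]
ee_rot: [3.038, 1.57, 2.913]
wrist_force: [0.8, 0.1, 0.1]
width: 0.0157
```

```bash
cat >> h.py <<'E'
TC=np.array([.506,.305]);TA=np.radians(-7.2)
def tubpt(x,y,z): return np.array([TC[0]+np.cos(TA)*x-np.sin(TA)*y,TC[1]+np.sin(TA)*x+np.cos(TA)*y,z])
E
python3 - <<'E'
from h import *
o,p,R=tool();print(p,jaw(R),o['width']);plan(tubpt(.02,.036,.10))
E
```

```text
[0.52026691 0.05869264 0.10460001] 82.843643506803 0.01569820125468458
yaw chg 0.0 deg -> turn 0.0000 ; shift mm [  4.6 278.6 -24.8] frac [ 0.0185  1.1144 -0.0992]
```

Call:
drive_tool([
  [[0, 0.186, -0.0165, 0], [0, 0.186, -0.0165, 0], [0, 0.186, -0.0165, 0], [0, 0.186, -0.0165, 0], [0, 0.186, -0.0165, 0], [0, 0.186, -0.0165, 0], [0.1, 0, 0, 0], [0.14, 0, 0, 0], [0.06, 0, 0, 0], [0, 0, 0, 0], [0, 0, 0, 0]],
])

```text
time: 6.35
tool_pos: [0.531, 0.3385, 0.0304]
ee_rot: [0.778, 1.57, 0.652]
wrist_force: [0.2, 0.5, -0.0]
width: 0.0155
```

Call:
drive_tool([
  [[0, 0, 0, 0], [0, 0, 0, 0], [0, 0, 0, 0]],
], grip=0.3)

```text
time: 6.65
tool_pos: [0.5315, 0.339, 0.0315]
ee_rot: [0.633, 1.568, 0.508]
wrist_force: [0.7, -0.7, -0.5]
width: 0.0278
```

Call:
drive_tool([
  [[-0.15, 0, 0, 0], [-0.15, 0, 0, 0], [0, 0, 0, 0.0225], [0, 0, 0, 0.0225], [0, 0, 0, 0.0225], [0, 0, 0, 0.0225], [0, 0, 0, 0.0225], [0, 0, 0, 0.0225], [0, 0, 0, 0.0225], [0, 0, 0, 0.0225], [0, 0, 0, 0.0225], [0, 0, 0, 0.0225], [0, 0, 0, 0.0225], [0, 0, 0, 0]],
], grip=0.5)

```text
time: 8.05
tool_pos: [0.5307, 0.3388, 0.1055]
ee_rot: [2.195, 1.57, 0.516]
wrist_force: [0.1, 0.1, 0.3]
width: 0.0471
```

```bash
python3 - <<'E'
from h import *
np.set_printoptions(precision=4,suppress=True)
d=snap('top');save(d,'top2.png')
o,p,R=tool();print(p,jaw(R),o['width'])
for g in greens(d,roi=(100,100,385,280)):
  print(round(g[0]),round(g[1]),g[2],'ang %.1f len %.3f z %.4f'%g[3:])
  plan([g[2][0],g[2][1],.1],g[3]-90)
E
```

```text
[0.5307 0.3388 0.1054] -6.077809383313048 0.047051663755874544
342 211 [ 0.5178 -0.0949  0.0148] ang 75.4 len 0.086 z 0.0148
yaw chg -8.5 deg -> turn 0.0237 ; shift mm [  5.2  96.9 422.9] frac [0.0208 0.3878 1.6915]
158 210 [0.5293 0.3377 0.0199] ang 172.9 len 0.085 z 0.0199
yaw chg 89.0 deg -> turn -0.2472 ; shift mm [ 5.4 -1.2 -1.2] frac [ 0.0217 -0.005  -0.0047]
274 181 [0.594  0.0634 0.0149] ang 73.7 len 0.087 z 0.0149
yaw chg -10.2 deg -> turn 0.0284 ; shift mm [  5.4 138.1 246.5] frac [0.0215 0.5524 0.9859]
271 149 [0.6722 0.0693 0.0151] ang 92.5 len 0.085 z 0.0151
yaw chg 8.6 deg -> turn -0.0239 ; shift mm [  5.3 129.4 275.4] frac [0.0213 0.5178 1.1017]
342 148 [ 0.6706 -0.1011  0.015 ] ang 100.2 len 0.087 z 0.0150
yaw chg 16.3 deg -> turn -0.0453 ; shift mm [  5.2  59.6 457.7] frac [0.0206 0.2383 1.831 ]
```

View pics/top2.png

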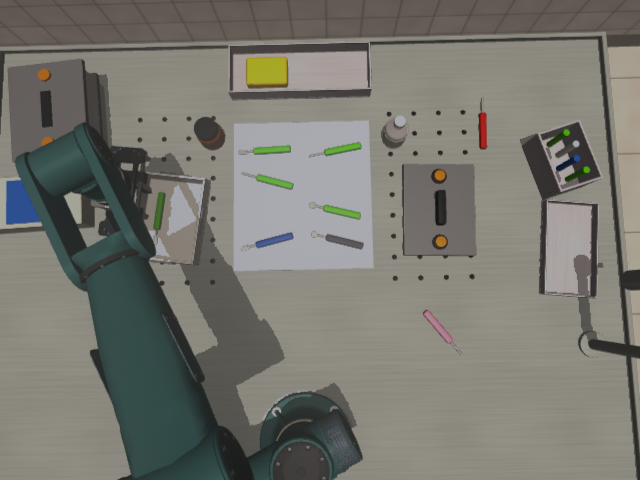

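Call:
drive_tool([
  [[0, 0, 0, 0.0142], [0, 0, 0, 0.0142], [0, 0.0921, 0.1643, 0], [0, 0.0921, 0.1643, 0], [0, 0.0921, 0.1643, 0], [0, 0.0921, 0.1643, 0], [0, 0.0921, 0.1643, 0], [0, 0.0921, 0.1643, 0], [0, 0, 0, 0], [0, 0, 0, 0]],
])

```text
time: 9.1
tool_pos: [0.5934, 0.0623, 0.105]
ee_rot: [3.059, 1.57, 1.201]
wrist_force: [-0.7, -0.1, -0.2]
width: 0.047
```

```bash
python3 - <<'E'
from h import *
o,p,R=tool();print(p,jaw(R),o['width']);plan([.594,.0634,.005],-16.3)
E
```

```text
[0.5933739  0.06226305 0.10497318] -16.489073626788688 0.04704709594720467
yaw chg 0.2 deg -> turn -0.0005 ; shift mm [100.    0.3  -1.2] frac [ 0.3999  0.0011 -0.0047]
```

Call:
drive_tool([
  [[0.15, 0, 0, 0], [0.15, 0, 0, 0], [0.1, 0, 0, 0], [0, 0, 0, 0]],
])

```text
time: 9.5
tool_pos: [0.5918, 0.0653, 0.0027]
ee_rot: [-1.5, 1.568, 2.929]
wrist_force: [0.7, 0.8, 0.8]
width: 0.0467
```

Call:
drive_tool([
  [[0, 0, 0, 0], [0, 0, 0, 0], [0, 0, 0, 0], [0, 0, 0, 0], [0, 0, 0, 0]],
], grip=0)

```text
time: 10.0
tool_pos: [0.5937, 0.0634, 0.0054]
ee_rot: [2.077, 1.569, 0.219]
wrist_force: [-0.5, -0.1, 1.6]
width: 0.0153
```

Call:
drive_tool([
  [[-0.1, 0, 0, 0], [-0.15, 0, 0, -0.023], [-0.15, 0, 0, -0.023], [0, 0, 0, -0.023], [0, 0, 0, -0.023], [0, 0, 0, -0.023], [0, 0, 0, -0.023], [0, 0, 0, -0.023], [0, 0, 0, -0.023], [0, 0, 0, -0.023], [0, 0, 0, -0.023], [0, 0, 0, -0.023], [0, 0, 0, -0.023], [0, 0, 0, 0]],
])

```text
time: 11.4
tool_pos: [0.593, 0.0631, 0.1046]
ee_rot: [2.968, 1.57, 2.844]
wrist_force: [0.1, 0.0, -1.2]
width: 0.0157
```

```bash
python3 - <<'E'
from h import *
o,p,R=tool();print(p,jaw(R),o['width']);plan(tubpt(.02,-.036,.10))
E
```

```text
[0.59297458 0.0631149  0.10456991] 82.88138328509051 0.015667301813072194
yaw chg 0.0 deg -> turn 0.0000 ; shift mm [  4.6 193.2 -96.3] frac [ 0.0185  0.7729 -0.3853]
```

Call:
drive_tool([
  [[0, 0.1546, -0.077, 0], [0, 0.1546, -0.077, 0], [0, 0.1546, -0.077, 0], [0, 0.1546, -0.077, 0], [0, 0.1546, -0.077, 0], [0.1, 0, 0, 0], [0.14, 0, 0, 0], [0.06, 0, 0, 0], [0, 0, 0, 0], [0, 0, 0, 0]],
])

```text
time: 12.4
tool_pos: [0.522, 0.2667, 0.0304]
ee_rot: [0.67, 1.57, 0.545]
wrist_force: [-0.1, -0.4, -0.9]
width: 0.0153
```

Call:
drive_tool([
  [[0, 0, 0, 0], [0, 0, 0, 0], [0, 0, 0, 0]],
], grip=0.3)

```text
time: 12.7
tool_pos: [0.5225, 0.2671, 0.0313]
ee_rot: [0.545, 1.568, 0.421]
wrist_force: [0.0, 0.4, 0.1]
width: 0.0278
```

Call:
drive_tool([
  [[-0.15, 0, 0, 0], [-0.15, 0, 0, 0], [0, 0, 0, 0.0223], [0, 0, 0, 0.0223], [0, 0, 0, 0.0223], [0, 0, 0, 0.0223], [0, 0, 0, 0.0223], [0, 0, 0, 0.0223], [0, 0, 0, 0.0223], [0, 0, 0, 0.0223], [0, 0, 0, 0.0223], [0, 0, 0, 0.0223], [0, 0, 0, 0]],
], grip=0.5)

```text
time: 14.0
tool_pos: [0.5218, 0.2669, 0.1054]
ee_rot: [1.926, 1.57, 0.402]
wrist_force: [-0.3, 0.2, -0.3]
width: 0.0471
```

```bash
python3 - <<'E'
from h import *
np.set_printoptions(precision=4,suppress=True)
d=snap('top');save(d,'top3.png')
o,p,R=tool();print(p,jaw(R),o['width'])
for g in greens(d,roi=(100,100,385,280)):
  print(round(g[0]),round(g[1]),g[2],'ang %.1f len %.3f z %.4f'%g[3:])
  plan([g[2][0],g[2][1],.1],g[3]-90)
E
```

```text
[0.5217 0.2669 0.1053] 2.777249850919591 0.04761266611604739
342 211 [ 0.5178 -0.0949  0.0147] ang 75.4 len 0.086 z 0.0147
yaw chg -17.4 deg -> turn 0.0483 ; shift mm [  5.3  87.4 351.1] frac [0.0211 0.3498 1.4044]
189 214 [0.5202 0.2657 0.0201] ang 173.0 len 0.085 z 0.0201
yaw chg 80.3 deg -> turn -0.2229 ; shift mm [ 5.3 -1.4 -1.4] frac [ 0.0213 -0.0055 -0.0055]
271 149 [0.6722 0.0694 0.0149] ang 92.8 len 0.085 z 0.0149
yaw chg 0.0 deg -> turn -0.0001 ; shift mm [  5.4 140.6 204.7] frac [0.0215 0.5624 0.8189]
342 148 [ 0.6705 -0.1011  0.0152] ang 100.2 len 0.087 z 0.0152
yaw chg 7.5 deg -> turn -0.0207 ; shift mm [  5.2  81.1 388.6] frac [0.021  0.3242 1.5544]
```

Call:
drive_tool([
  [[0, 0.0937, 0.1365, 0], [0, 0.0937, 0.1365, 0], [0, 0.0937, 0.1365, 0], [0, 0.0937, 0.1365, 0], [0, 0.0937, 0.1365, 0], [0, 0.0937, 0.1365, 0], [0, 0, 0, 0], [0.15, 0, 0, 0], [0.15, 0, 0, 0], [0.1, 0, 0, 0], [0, 0, 0, 0], [0, 0, 0, 0]],
])

```text
time: 15.25
tool_pos: [0.671, 0.0695, 0.005]
ee_rot: [-2.468, 1.57, 2.292]
wrist_force: [0.1, 0.7, 0.2]
width: 0.0467
```

Call:
drive_tool([
  [[0, 0, 0, 0], [0, 0, 0, 0], [0, 0, 0, 0], [0, 0, 0, 0], [0, 0, 0, 0]],
], grip=0)

```text
time: 15.75
tool_pos: [0.6717, 0.0688, 0.0052]
ee_rot: [1.717, 1.57, 0.192]
wrist_force: [-0.4, -0.4, 0.9]
width: 0.0155
```

Call:
drive_tool([
  [[-0.1, 0, 0, 0], [-0.15, 0, 0, -0.0222], [-0.15, 0, 0, -0.0222], [0, 0, 0, -0.0222], [0, 0, 0, -0.0222], [0, 0, 0, -0.0222], [0, 0, 0, -0.0222], [0, 0, 0, -0.0222], [0, 0, 0, -0.0222], [0, 0, 0, -0.0222], [0, 0, 0, -0.0222], [0, 0, 0, 0]],
])

```text
time: 16.95
tool_pos: [0.671, 0.0688, 0.1043]
ee_rot: [-3.094, 1.57, 3.059]
wrist_force: [0.4, 0.9, -1.3]
width: 0.0159
```

```bash
python3 - <<'E'
from h import *
o,p,R=tool();print(p,jaw(R),o['width']);plan(tubpt(.02,.012,.10))
E
```

```text
[0.67100033 0.068758   0.10432084] 82.53180804384746 0.015896534679347582
yaw chg 0.0 deg -> turn 0.0000 ; shift mm [   4.5  224.9 -174.4] frac [ 0.0179  0.8995 -0.6974]
```

Call:
drive_tool([
  [[0, 0.15, -0.1163, 0], [0, 0.15, -0.1163, 0], [0, 0.15, -0.1163, 0], [0, 0.15, -0.1163, 0], [0, 0.15, -0.1163, 0], [0, 0.15, -0.1163, 0], [0.1, 0, 0, 0], [0.14, 0, 0, 0], [0.04, 0, 0, 0], [0, 0, 0, 0], [0, 0, 0, 0]],
])

```text
time: 18.05
tool_pos: [0.5284, 0.3145, 0.0358]
ee_rot: [0.637, 1.569, 0.505]
wrist_force: [0.6, -0.0, -0.7]
width: 0.0159
```

Call:
drive_tool([
  [[0, 0, 0, 0], [0, 0, 0, 0], [0, 0, 0, 0]],
], grip=0.3)

```text
time: 18.35
tool_pos: [0.5285, 0.3147, 0.0363]
ee_rot: [0.628, 1.568, 0.497]
wrist_force: [-0.4, 0.1, 0.6]
width: 0.0277
```

Call:
drive_tool([
  [[-0.15, 0, 0, 0], [-0.15, 0, 0, 0], [0, 0, 0, 0.0223], [0, 0, 0, 0.0223], [0, 0, 0, 0.0223], [0, 0, 0, 0.0223], [0, 0, 0, 0.0223], [0, 0, 0, 0.0223], [0, 0, 0, 0.0223], [0, 0, 0, 0.0223], [0, 0, 0, 0.0223], [0, 0, 0, 0]],
], grip=0.5)

```text
time: 19.55
tool_pos: [0.5278, 0.3146, 0.1104]
ee_rot: [1.923, 1.57, 0.532]
wrist_force: [1.1, -0.4, -0.3]
width: 0.047
```

```bash
python3 - <<'E'
from h import *
np.set_printoptions(precision=4,suppress=True)
d=snap('top');save(d,'top4.png')
o,p,R=tool();print(p,jaw(R),o['width'])
for g in greens(d,roi=(100,100,385,280)):
  print(round(g[0]),round(g[1]),g[2],'ang %.1f len %.3f z %.4f'%g[3:])
  plan([g[2][0],g[2][1],.1],g[3]-90)
E
```

```text
[0.5277 0.3145 0.1103] 10.442358478808432 0.04705333058143054
342 211 [ 0.5177 -0.0949  0.0152] ang 75.4 len 0.086 z 0.0152
yaw chg -25.1 deg -> turn 0.0696 ; shift mm [ 10.2  93.6 398.7] frac [0.0409 0.3745 1.5947]
189 214 [0.5192 0.2656 0.0202] ang 172.5 len 0.087 z 0.0202
yaw chg 72.1 deg -> turn -0.2002 ; shift mm [ 10.2 -49.6  -2.1] frac [ 0.0409 -0.1984 -0.0083]
168 211 [0.5262 0.3138 0.02  ] ang 172.4 len 0.086 z 0.0200
yaw chg 71.9 deg -> turn -0.1998 ; shift mm [10.3 -0.9 -1.4] frac [ 0.0411 -0.0037 -0.0056]
160 203 [0.547  0.3343 0.0194] ang 1.0 len 0.048 z 0.0194
yaw chg 80.5 deg -> turn -0.2237 ; shift mm [10.3 19.5 19.6] frac [0.0411 0.0778 0.0785]
342 148 [ 0.6706 -0.1011  0.0149] ang 100.2 len 0.087 z 0.0149
yaw chg -0.2 deg -> turn 0.0006 ; shift mm [ 10.2  66.8 434.4] frac [0.0407 0.2673 1.7377]
```

View pics/top4.png

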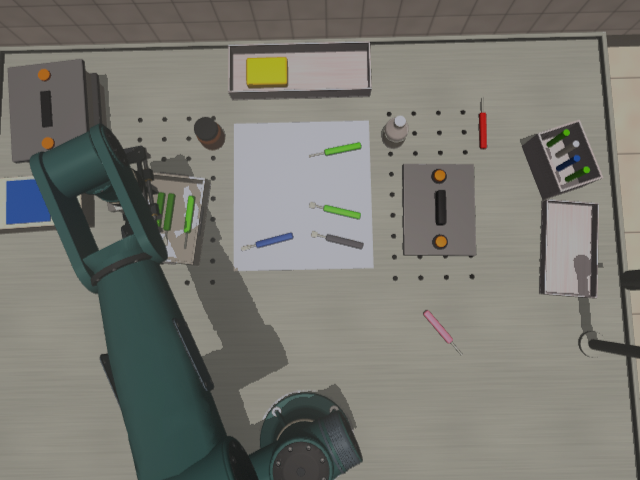

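Three greens lie in the tub at (160-190,210) and two remain at (342,148) and (342,211).

Call:
drive_tool([
  [[0, 0.0297, 0.1931, 0], [0, 0.0297, 0.1931, 0], [0, 0.0297, 0.1931, 0], [0, 0.0297, 0.1931, 0], [0, 0.0297, 0.1931, 0], [0, 0.0297, 0.1931, 0], [0, 0.0297, 0.1931, 0], [0, 0.0297, 0.1931, 0], [0, 0.0297, 0.1931, 0], [0, 0, 0, 0], [0.15, 0, 0, 0], [0.15, 0, 0, 0], [0.12, 0, 0, 0], [0, 0, 0, 0], [0, 0, 0, 0]],
])

```text
time: 21.1
tool_pos: [0.6707, -0.1002, 0.0048]
ee_rot: [-2.556, 1.57, 2.339]
wrist_force: [0.2, 0.6, 0.5]
width: 0.047
```

Call:
drive_tool([
  [[0, 0, 0, 0], [0, 0, 0, 0], [0, 0, 0, 0], [0, 0, 0, 0], [0, 0, 0, 0]],
], grip=0)

```text
time: 21.6
tool_pos: [0.6712, -0.101, 0.0051]
ee_rot: [1.554, 1.57, 0.163]
wrist_force: [0.1, 0.1, 0.1]
width: 0.0156
```

Call:
drive_tool([
  [[-0.1, 0, 0, 0], [-0.15, 0, 0, -0.0224], [-0.15, 0, 0, -0.0224], [0, 0, 0, -0.0224], [0, 0, 0, -0.0224], [0, 0, 0, -0.0224], [0, 0, 0, -0.0224], [0, 0, 0, -0.0224], [0, 0, 0, -0.0224], [0, 0, 0, -0.0224], [0, 0, 0, 0]],
])

```text
time: 22.7
tool_pos: [0.6707, -0.101, 0.1043]
ee_rot: [2.951, 1.57, 2.826]
wrist_force: [-0.6, 0.5, -1.3]
width: 0.0155
```

```bash
python3 - <<'E'
from h import *
o,p,R=tool();print(p,jaw(R),o['width']);plan(tubpt(.02,-.012,.10))
E
```

```text
[ 0.67066823 -0.10101224  0.10434583] 82.85605594741783 0.01554639628971416
yaw chg 0.0 deg -> turn 0.0000 ; shift mm [   4.5  370.4 -193.9] frac [ 0.0182  1.4814 -0.7756]
```

Call:
drive_tool([
  [[0, 0.1646, -0.0862, 0], [0, 0.1646, -0.0862, 0], [0, 0.1646, -0.0862, 0], [0, 0.1646, -0.0862, 0], [0, 0.1646, -0.0862, 0], [0, 0.1646, -0.0862, 0], [0, 0.1646, -0.0862, 0], [0, 0.1646, -0.0862, 0], [0, 0.1646, -0.0862, 0], [0.1, 0, 0, 0], [0.14, 0, 0, 0], [0.04, 0, 0, 0], [0, 0, 0, 0], [0, 0, 0, 0]],
])

```text
time: 24.1
tool_pos: [0.5253, 0.2905, 0.0359]
ee_rot: [0.604, 1.569, 0.478]
wrist_force: [0.9, 0.0, 0.0]
width: 0.0154
```

Call:
drive_tool([
  [[0, 0, 0, 0], [0, 0, 0, 0], [0, 0, 0, 0]],
], grip=0.3)

```text
time: 24.4
tool_pos: [0.5254, 0.2907, 0.0362]
ee_rot: [0.573, 1.568, 0.448]
wrist_force: [-0.0, 0.8, -0.2]
width: 0.0281
```

Call:
drive_tool([
  [[-0.15, 0, 0, 0], [-0.15, 0, 0, 0], [0, 0, 0, 0.0226], [0, 0, 0, 0.0226], [0, 0, 0, 0.0226], [0, 0, 0, 0.0226], [0, 0, 0, 0.0226], [0, 0, 0, 0.0226], [0, 0, 0, 0.0226], [0, 0, 0, 0.0226], [0, 0, 0, 0.0226], [0, 0, 0, 0.0226], [0, 0, 0, 0.0226], [0, 0, 0, 0.0226], [0, 0, 0, 0]],
], grip=0.5)

```text
time: 25.9
tool_pos: [0.5246, 0.2906, 0.1103]
ee_rot: [2.339, 1.57, 0.51]
wrist_force: [-0.0, -0.5, -0.0]
width: 0.0473
```

```bash
python3 - <<'E'
from h import *
np.set_printoptions(precision=4,suppress=True)
d=snap('top');save(d,'top5.png')
o,p,R=tool();print(p,jaw(R),o['width'])
for g in greens(d,roi=(100,100,385,280)):
  print(round(g[0]),round(g[1]),g[2],'ang %.1f len %.3f z %.4f'%g[3:])
  plan([g[2][0],g[2][1],.1],g[3]-90)
E
```

```text
[0.5246 0.2906 0.1103] -14.6068392797383 0.04692858065839276
342 211 [ 0.5177 -0.0949  0.0151] ang 75.4 len 0.086 z 0.0151
yaw chg -0.0 deg -> turn 0.0000 ; shift mm [ 10.1  90.6 374.7] frac [0.0403 0.3624 1.4989]
189 214 [0.5194 0.2658 0.0196] ang 172.5 len 0.087 z 0.0196
yaw chg -82.9 deg -> turn 0.2303 ; shift mm [10.3 25.3  1.9] frac [0.0411 0.1012 0.0076]
169 211 [0.5273 0.3134 0.0201] ang 172.2 len 0.075 z 0.0201
yaw chg -83.2 deg -> turn 0.2312 ; shift mm [ 10.3 -22.9   0.5] frac [ 0.041  -0.0917  0.0019]
179 212 [0.5243 0.289  0.02  ] ang 172.9 len 0.087 z 0.0200
yaw chg -82.5 deg -> turn 0.2291 ; shift mm [10.3  1.6  0.1] frac [0.0411 0.0063 0.0005]
```

Call:
drive_tool([
  [[0, 0.0453, 0.1874, 0], [0, 0.0453, 0.1874, 0], [0, 0.0453, 0.1874, 0], [0, 0.0453, 0.1874, 0], [0, 0.0453, 0.1874, 0], [0, 0.0453, 0.1874, 0], [0, 0.0453, 0.1874, 0], [0, 0.0453, 0.1874, 0], [0, 0, 0, 0], [0.15, 0, 0, 0], [0.15, 0, 0, 0], [0.12, 0, 0, 0], [0, 0, 0, 0], [0, 0, 0, 0]],
])

```text
time: 27.35
tool_pos: [0.5164, -0.0942, 0.0045]
ee_rot: [-2.051, 1.57, 2.406]
wrist_force: [-0.2, 0.1, -0.0]
width: 0.0469
```

Call:
drive_tool([
  [[0, 0, 0, 0], [0, 0, 0, 0], [0, 0, 0, 0], [0, 0, 0, 0], [0, 0, 0, 0]],
], grip=0)

```text
time: 27.85
tool_pos: [0.5169, -0.095, 0.0051]
ee_rot: [1.775, 1.57, -0.054]
wrist_force: [0.4, 0.0, 1.0]
width: 0.0155
```

Call:
drive_tool([
  [[-0.1, 0, 0, 0], [-0.15, 0, 0, -0.0226], [-0.15, 0, 0, -0.0226], [0, 0, 0, -0.0226], [0, 0, 0, -0.0226], [0, 0, 0, -0.0226], [0, 0, 0, -0.0226], [0, 0, 0, -0.0226], [0, 0, 0, -0.0226], [0, 0, 0, -0.0226], [0, 0, 0, -0.0226], [0, 0, 0, -0.0226], [0, 0, 0, -0.0226], [0, 0, 0, 0]],
])

```text
time: 29.25
tool_pos: [0.5163, -0.0949, 0.1045]
ee_rot: [2.797, 1.57, 2.673]
wrist_force: [1.0, 0.9, -1.0]
width: 0.0159
```

```bash
python3 - <<'E'
from h import *
o,p,R=tool();print(p,jaw(R),o['width']);plan(tubpt(.02,-.000,.10))
E
```

```text
[ 0.51629663 -0.09493142  0.10447006] 82.85496441741263 0.015920169472459864
yaw chg 0.0 deg -> turn 0.0000 ; shift mm [  4.6 395.5 -40. ] frac [ 0.0183  1.5821 -0.1598]
```

Call:
drive_tool([
  [[0, 0.1758, -0.0178, 0], [0, 0.1758, -0.0178, 0], [0, 0.1758, -0.0178, 0], [0, 0.1758, -0.0178, 0], [0, 0.1758, -0.0178, 0], [0, 0.1758, -0.0178, 0], [0, 0.1758, -0.0178, 0], [0, 0.1758, -0.0178, 0], [0, 0.1758, -0.0178, 0], [0.1, 0, 0, 0], [0.14, 0, 0, 0], [0.02, 0, 0, 0], [0, 0, 0, 0], [0, 0, 0, 0]],
])

```text
time: 30.65
tool_pos: [0.5269, 0.3026, 0.0413]
ee_rot: [0.595, 1.569, 0.469]
wrist_force: [-0.0, -0.9, 0.2]
width: 0.0157
```

Call:
drive_tool([
  [[0, 0, 0, 0], [0, 0, 0, 0], [0, 0, 0, 0]],
], grip=0.3)

```text
time: 30.95
tool_pos: [0.5267, 0.3026, 0.0412]
ee_rot: [0.598, 1.568, 0.473]
wrist_force: [-0.0, -0.2, 0.1]
width: 0.0284
```

Call:
drive_tool([
  [[-0.15, 0, 0, 0], [-0.15, 0, 0, 0], [-0.08, 0, 0, 0], [0, -0.18, 0, 0], [0, -0.18, 0, 0], [0, -0.18, 0, 0], [0, -0.18, 0, 0], [0, -0.18, 0, 0], [0, -0.18, 0, 0], [0, -0.18, 0, 0], [0, -0.18, 0, 0], [0, -0.18, 0, 0], [0, -0.18, 0, 0], [0, -0.18, 0, 0], [0, -0.18, 0, 0], [0, -0.18, 0, 0], [0, 0, 0, 0]],
], grip=0.5)

```text
time: 32.65
tool_pos: [0.4522, -0.283, 0.1351]
ee_rot: [-1.341, 1.568, -1.472]
wrist_force: [0.5, -0.3, 0.2]
width: 0.0472
```

```bash
python3 - <<'E'
from h import *
np.set_printoptions(precision=4,suppress=True)
d=snap('top');save(d,'top6.png');np.savez('top6.npz',**d)
e=snap('side');save(e,'side6.png');np.savez('side6.npz',**e)
cv2.imwrite('pics/top6z.png',cv2.resize(cv2.cvtColor(d['pixels'][150:290,100:260],cv2.COLOR_RGB2BGR),None,fx=4,fy=4,interpolation=cv2.INTER_CUBIC))
o,p,R=tool();print(p,jaw(R),o['width'])
for g in greens(d,roi=(100,100,385,280)):
  print(round(g[0]),round(g[1]),g[2],'ang %.1f len %.3f z %.4f'%g[3:])
E
```

```text
[ 0.453  -0.2786  0.1349] 82.73235909283842 0.04658885925558907
189 214 [0.5196 0.266  0.0195] ang 173.0 len 0.087 z 0.0195
174 211 [0.5255 0.3004 0.023 ] ang 172.7 len 0.089 z 0.0230
158 210 [0.5291 0.3375 0.02  ] ang 172.9 len 0.086 z 0.0200
```

View pics/top6.png

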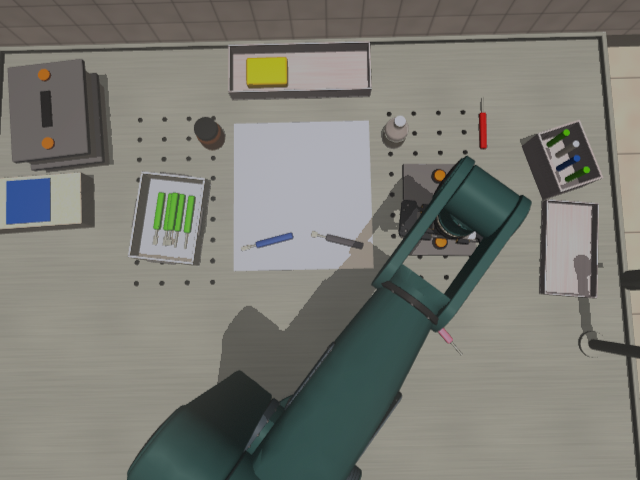

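View pics/top6z.png

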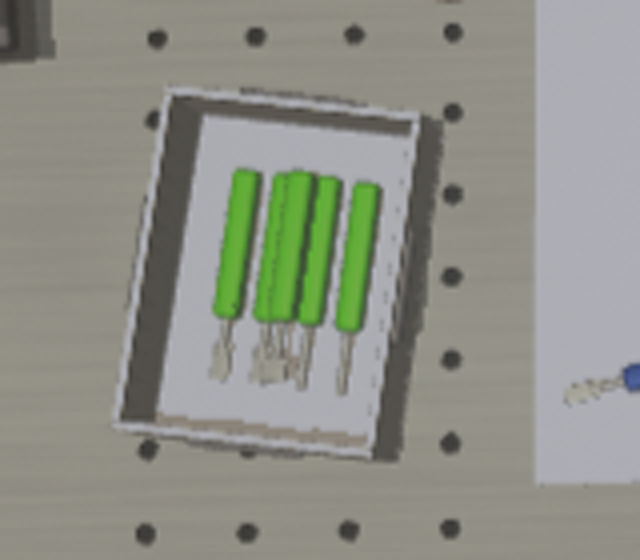

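View pics/side6.png

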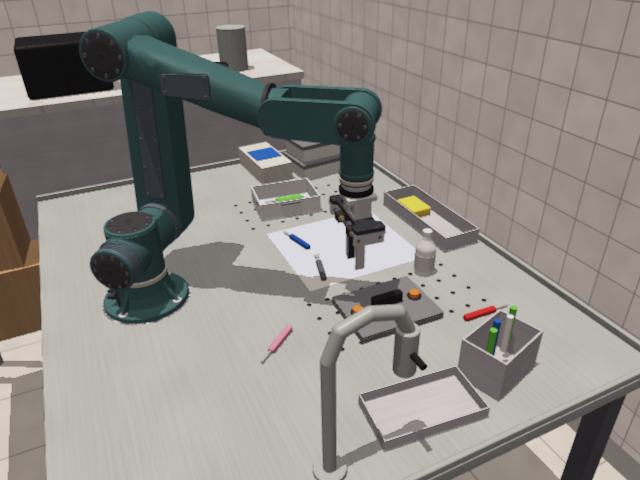

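All five greens are in the tub at about (158-190,212), and only blue and grey remain on the board. Now I'll refine the tub and lid poses.

```bash
cat > tubfit.py <<'E'
from h import *
np.set_printoptions(precision=4,suppress=True)
def fit(d,tag,c0=(.506,.305),a0=-7.2):
    C=cloud(d);c=np.array(c0);a=np.radians(a0)
    for it in range(8):
        Rm=np.array([[np.cos(a),-np.sin(a)],[np.sin(a),np.cos(a)]])
        q=(C[...,:2]-c)@Rm; z=C[...,2]
        m=(z>.053)&(z<.067)
        S={}
        for n,(ax,s,h,L) in dict(xp=(0,1,.0975,.065),xm=(0,-1,.0975,.065),yp=(1,1,.0725,.09),ym=(1,-1,.0725,.09)).items():
            k=m&(abs(s*q[...,ax]-h)<.007)&(abs(q[...,1-ax])<L)
            P=q[k]
            if len(P)<20: continue
            f=np.polyfit(P[:,1-ax],P[:,ax],1); S[n]=(f[1],np.arctan(f[0])*(1 if ax==1 else -1),len(P),np.median(z[k]))
        dx=(S['xp'][0]+S['xm'][0])/2 if 'xp' in S and 'xm' in S else 0
        dy=(S['yp'][0]+S['ym'][0])/2 if 'yp' in S and 'ym' in S else 0
        da=sum(v[1]*v[2] for v in S.values())/sum(v[2] for v in S.values())
        c=c+Rm@np.array([dx,dy]);a=a+da
    print(tag,c,np.degrees(a),{k:np.round(v,4) for k,v in S.items()})
E
python3 - <<'E'
from tubfit import *
for n in('top','side'):
    fit(dict(np.load(n+'6.npz')),n)
d=snap('top');fit(d,'now')
E
```

```text
top [0.5055 0.3048] -7.598474563740761 {'xp': array([  0.0983,  -0.0003, 179.    ,   0.0595]), 'xm': array([ -0.0983,  -0.0001, 182.    ,   0.06  ]), 'yp': array([  0.0728,   0.0002, 277.    ,   0.0597]), 'ym': array([ -0.0728,   0.0001, 268.    ,   0.0596])}
side [0.506  0.3044] -8.014311926361392 {'xp': array([ 0.0977,  0.0026, 43.    ,  0.0588]), 'xm': array([-0.0977,  0.0009, 50.    ,  0.0576]), 'yp': array([  0.0726,  -0.0038, 118.    ,   0.057 ]), 'ym': array([ -0.0726,   0.002 , 145.    ,   0.0572])}
now [0.5057 0.3048] -7.6524601254117 {'xp': array([  0.0982,   0.0014, 179.    ,   0.0597]), 'xm': array([ -0.0982,  -0.0013, 174.    ,   0.0602]), 'yp': array([  0.0729,  -0.0005, 272.    ,   0.0597]), 'ym': array([ -0.0729,   0.0004, 278.    ,   0.0595])}
```

```bash
python3 - <<'E'
from h import *
d=dict(np.load('top6.npz'));
import glob
o,p,R=tool();print(p,jaw(R),o['width'])
plan([.5177,-.323,.09],88.1)
E
```

```text
[ 0.45327379 -0.27761511  0.13490236] 82.83860192656685 0.047182917224968556
yaw chg 5.3 deg -> turn -0.0146 ; shift mm [ 44.9 -43.3  65.9] frac [ 0.1795 -0.173   0.2635]
```

Call:
drive_tool([
  [[0, 0, 0, -0.0146], [0.06, -0.0865, 0.132, 0], [0.06, -0.0865, 0.132, 0], [0, 0, 0, 0], [0, 0, 0, 0], [0, 0, 0, 0]],
])

```text
time: 33.4
tool_pos: [0.5181, -0.322, 0.1058]
ee_rot: [-0.316, 1.57, -0.347]
wrist_force: [0.3, 0.2, -0.3]
width: 0.0471
```

```bash
python3 - <<'E'
from h import *
np.set_printoptions(precision=4,suppress=True)
d=snap('top');e=snap('side');save(e,'side7.png')
o,p,R=tool();print(p,jaw(R),o['width'])
for nm,x in(('top',d),('side',e)):
  for g in greens(x,zp=.035,roi=(330,150,490,330),lo=(8,150,120),hi=(25,255,255)): print(nm,g[:3],g[5])
plan([.5177,-.323,.025],88.1)
cv2.imwrite('pics/side7z.png',cv2.resize(cv2.cvtColor(e['pixels'][180:350,300:460],cv2.COLOR_RGB2BGR),None,fx=3.5,fy=3.5))
E
```

```text
[ 0.518  -0.3226  0.1067] 88.18792786477418 0.04686011535097552
side (422.0892333984375, 211.70957946777344, array([0.8531, 0.0152, 0.035 ])) 0.026361307131071515
yaw chg -0.1 deg -> turn 0.0002 ; shift mm [81.7 -0.3 -0.5] frac [ 0.3267 -0.0013 -0.0019]
```

View pics/side7z.png

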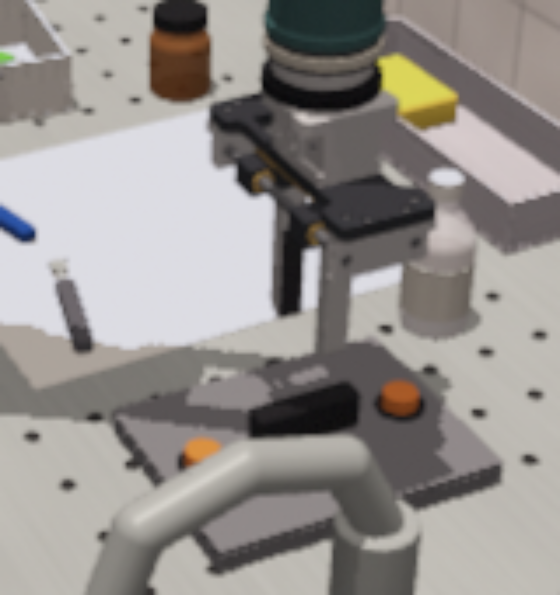

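The gripper is aligned over the bar, between the orange caps at zoom (203,452) and (400,398). Descending.

Call:
drive_tool([
  [[0.15, 0, 0, 0], [0.12, 0, 0, 0], [0.055, 0, 0, 0], [0, 0, 0, 0], [0, 0, 0, 0]],
])

```text
time: 34.0
tool_pos: [0.5183, -0.3236, 0.025]
ee_rot: [-0.594, 1.569, -0.626]
wrist_force: [-1.1, -0.6, 0.6]
width: 0.0474
```

Call:
drive_tool([
  [[0, 0, 0, 0], [0, 0, 0, 0], [0, 0, 0, 0], [0, 0, 0, 0], [0, 0, 0, 0]],
], grip=0)

```text
time: 34.5
tool_pos: [0.5181, -0.323, 0.0239]
ee_rot: [1.016, 1.57, 0.984]
wrist_force: [-0.0, 1.2, 2.7]
width: 0.0202
```

Call:
drive_tool([
  [[-0.08, 0, 0, 0], [-0.12, 0, 0, 0], [-0.15, 0, 0, 0], [-0.15, 0, 0, 0], [0, 0, 0, 0], [0, 0, 0, 0]],
])

```text
time: 35.1
tool_pos: [0.5178, -0.3236, 0.1482]
ee_rot: [-0.988, 1.57, -1.021]
wrist_force: [-0.4, -0.8, -3.7]
width: 0.0198
```

```bash
python3 - <<'E'
from h import *
o,p,R=tool();print(p,jaw(R),o['width'],o['wrist_force'])
plan([.506,.305,.15],82.4)
e=snap('side');save(e,'side8.png')
E
```

```text
[ 0.51782968 -0.32355671  0.14821646] 88.12315439907597 0.01980387791499109 [-0.43842109 -0.81617199 -3.69853899]
yaw chg -5.7 deg -> turn 0.0159 ; shift mm [ -2.1 621.5 -94.9] frac [-0.0085  2.4859 -0.3794]
```

View pics/side8.png

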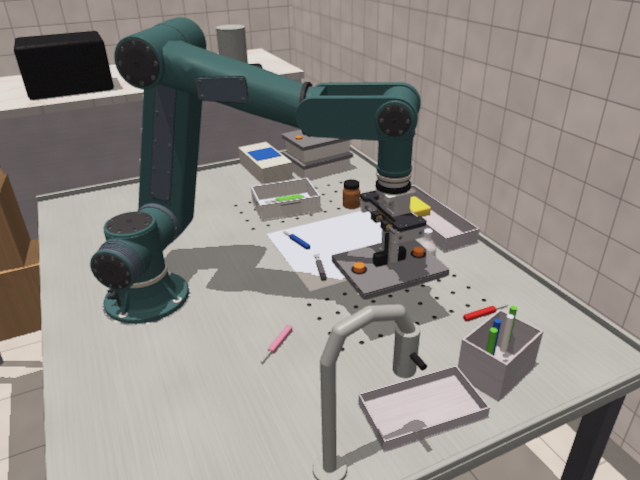

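The lid is lifted and level, so I'll carry it to the tub.

Call:
drive_tool([
  [[0, 0, 0, 0.0159], [0, 0.1, -0.0152, 0], [0, 0.1491, -0.0228, 0], [0, 0.1491, -0.0228, 0], [0, 0.1491, -0.0228, 0], [0, 0.1491, -0.0228, 0], [0, 0.1491, -0.0228, 0], [0, 0.1491, -0.0228, 0], [0, 0.1491, -0.0228, 0], [0, 0.1491, -0.0228, 0], [0, 0.1491, -0.0228, 0], [0, 0.1491, -0.0228, 0], [0, 0.1491, -0.0228, 0], [0, 0.1491, -0.0228, 0], [0, 0.1491, -0.0228, 0], [0, 0.1491, -0.0228, 0], [0, 0.1491, -0.0228, 0], [0, 0.1491, -0.0228, 0], [0, 0, 0, 0], [0, 0, 0, 0]],
])

```text
time: 37.15
tool_pos: [0.5041, 0.3049, 0.1449]
ee_rot: [-2.454, 1.564, -2.584]
wrist_force: [0.1, -0.4, -2.7]
width: 0.0198
```

```bash
python3 - <<'E'
from h import *
np.set_printoptions(precision=4,suppress=True)
o,p,R=tool();print(p,jaw(R),o['width'],o['wrist_force'])
plan([.506,.305,.15],82.4)
e=snap('side');save(e,'side9.png');np.savez('side9.npz',**e)
d=snap('top');save(d,'top9.png');np.savez('top9.npz',**d)
cv2.imwrite('pics/side9z.png',cv2.resize(cv2.cvtColor(e['pixels'][120:230,230:350],cv2.COLOR_RGB2BGR),None,fx=5,fy=5))
E
```

```text
[0.5041 0.3049 0.1449] 82.505443617411 0.019832551084402045 [ 0.1365 -0.428  -2.6914]
yaw chg -0.1 deg -> turn 0.0003 ; shift mm [-5.1  0.3  1.8] frac [-0.0205  0.0011  0.0072]
```

View pics/side9z.png

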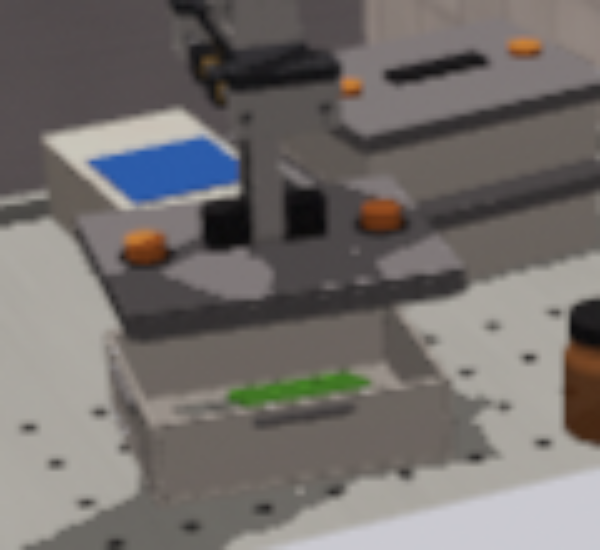

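View pics/top9.png

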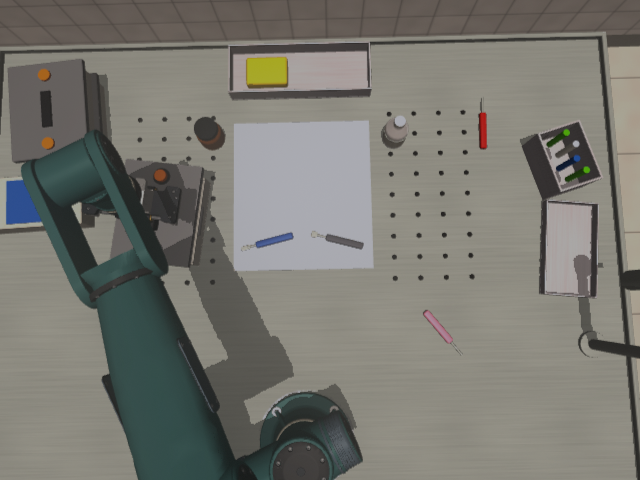

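```bash
python3 - <<'E'
from h import *
np.set_printoptions(precision=4,suppress=True)
e=dict(np.load('side9.npz'));d=dict(np.load('top9.npz'))
TCP=np.array([.5041,.3049,.1449]);a=np.radians(-7.5)
for nm,x,roi in(('side',e,(250,150,315,175)),('top',d,(140,160,200,260))):
    hsv=cv2.cvtColor(x['pixels'],cv2.COLOR_RGB2HSV);m=cv2.inRange(hsv,np.array((3,140,60)),np.array((22,255,255)))
    k=np.zeros_like(m);k[roi[1]:roi[3],roi[0]:roi[2]]=m[roi[1]:roi[3],roi[0]:roi[2]]
    n,l,s,c=cv2.connectedComponentsWithStats(k);C=cloud(x)
    for i in range(1,n):
        if s[i,4]>15: 
            P=C[l==i];zt=np.percentile(P[:,2],95);T=P[P[:,2]>zt-.004]
            print(nm,c[i],s[i,4],'top z',zt,'cen',(T.min(0)+T.max(0))/2, T.mean(0),len(T))
print('expected',[TCP[:2]+s*.078*np.array([np.cos(a),np.sin(a)]) for s in(1,-1)])
for nm,x in(('top',d),('side',e)):
    C=cloud(x);q=(C[...,:2]-TCP[:2])@np.array([[np.cos(a),-np.sin(a)],[np.sin(a),np.cos(a)]])
    m=(C[...,2]>.134)&(C[...,2]<.150)&(abs(q[...,0])<.13)&(abs(q[...,1])<.1)
    P=q[m];zz=C[m][:,2];print(nm,m.sum(),'q min/max',np.percentile(P,1,axis=0),np.percentile(P,99,axis=0),np.median(zz))
    A=np.c_[P,np.ones(len(P))];print(' tilt fit',np.linalg.lstsq(A,zz,rcond=None)[0])
E
```

```text
side [305.7209 162.6512] 43 top z 0.15681903557390825 cen [ 0.2717 -0.4416  0.4869] [0.5499 0.217  0.1883] 20
side [258.4468 169.1915] 47 top z 0.15835093816096527 cen [0.4253 0.3117 0.1574] [0.4261 0.3109 0.1562] 19
top [159.6296 174.8426] 108 top z 0.1603963144564387 cen [0.5812 0.2911 0.16  ] [0.5818 0.2908 0.1581] 61
expected [array([0.5814, 0.2947]), array([0.4268, 0.3151])]
top 4026 q min/max [-0.1048 -0.0861] [0.1079 0.0792] 0.14375514412364734
 tilt fit [-0.0049 -0.0017  0.1437]
side 1270 q min/max [-0.1072 -0.089 ] [0.1072 0.0802] 0.14217430046949955
 tilt fit [-0.0027  0.0089  0.1423]
```

```bash
python3 - <<'E'
from h import *
plan([.506,.307,.091],82.4)
E
```

```text
yaw chg 0.0 deg -> turn -0.0001 ; shift mm [55.2  3.4  0.7] frac [0.221  0.0135 0.0028]
```

Call:
drive_tool([
  [[0.1, 0.0135, 0.0028, 0], [0.08, 0, 0, 0], [0.03, 0, 0, 0], [0, 0, 0, 0], [0, 0, 0, 0], [0, 0, 0, 0], [0, 0, 0, 0]],
])

```text
time: 37.95
tool_pos: [0.5077, 0.3086, 0.0975]
ee_rot: [0.605, 1.568, 0.472]
wrist_force: [0.3, 0.9, -2.2]
width: 0.0198
```

```bash
cat > lidm.py <<'E'
from h import *
np.set_printoptions(precision=4,suppress=True)
def lidm(tag,save_=True):
    o,TCP,R=tool();a=np.radians(jaw(R)-90);print('TCP',TCP,jaw(R),o['wrist_force'],o['width'])
    e=snap('side');d=snap('top');np.savez('side%s.npz'%tag,**e);np.savez('top%s.npz'%tag,**d)
    z0=TCP[2]-.024+.021
    for nm,x in(('top',d),('side',e)):
        C=cloud(x);q=(C[...,:2]-TCP[:2])@np.array([[np.cos(a),-np.sin(a)],[np.sin(a),np.cos(a)]])
        m=(C[...,2]>z0-.007)&(C[...,2]<z0+.005)&(abs(q[...,0])<.115)&(abs(q[...,1])<.092)
        P=q[m];zz=C[m][:,2];lo=np.percentile(P,.7,axis=0);hi=np.percentile(P,99.3,axis=0)
        print(nm,m.sum(),lo,hi,'size',hi-lo,'cen off',(lo+hi)/2,np.median(zz),'z0',z0)
        A=np.c_[P,np.ones(len(P))];print(' tilt',np.linalg.lstsq(A,zz,rcond=None)[0])
    cv2.imwrite('pics/side%sz.png'%tag,cv2.resize(cv2.cvtColor(e['pixels'][120:230,230:350],cv2.COLOR_RGB2BGR),None,fx=5,fy=5,interpolation=cv2.INTER_CUBIC))
    cv2.imwrite('pics/top%sz.png'%tag,cv2.resize(cv2.cvtColor(d['pixels'][150:290,90:250],cv2.COLOR_RGB2BGR),None,fx=4,fy=4,interpolation=cv2.INTER_CUBIC))
    return d,e
E
python3 -c "
from lidm import *
lidm('10')"
```

```text
TCP [0.5077 0.3086 0.0975] 82.39080497517027 [ 0.335   0.852  -2.2122] 0.019839019341819385
top 3522 [-0.1059 -0.0857] [0.1074 0.08  ] size [0.2133 0.1657] cen off [ 0.0008 -0.0029] 0.09534781702935548 z0 0.09445726544147627
 tilt [0.001  0.0007 0.0952]
side 1235 [-0.1074 -0.0887] [0.1082 0.0816] size [0.2155 0.1702] cen off [ 0.0004 -0.0036] 0.09446361773818292 z0 0.09445726544147627
 tilt [0.0018 0.0097 0.0946]
```

View pics/side10z.png

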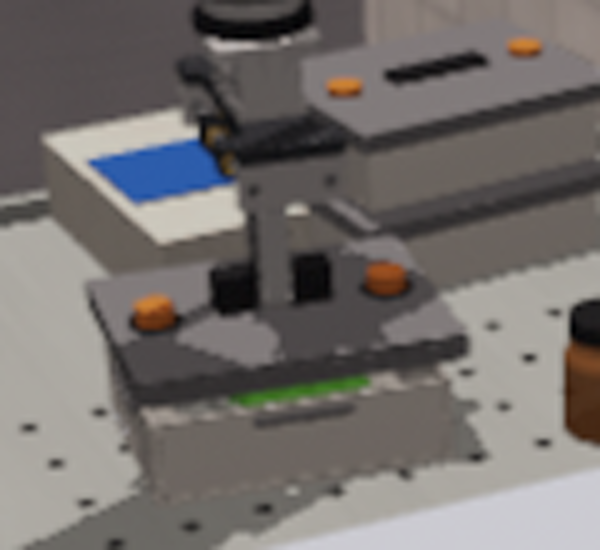

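View pics/top10z.png

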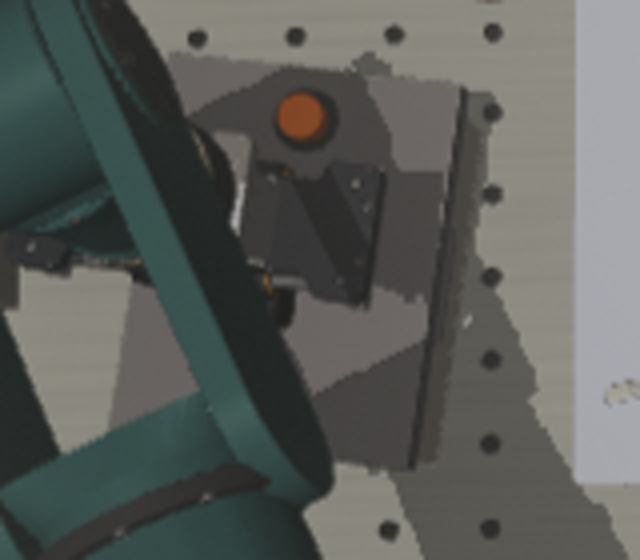

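```bash
python3 - <<'E'
from h import *
plan([.5054,.3079,.086],82.4)
E
```

```text
yaw chg -0.0 deg -> turn 0.0000 ; shift mm [11.  -1.  -1.9] frac [ 0.0438 -0.0039 -0.0076]
```

Call:
drive_tool([
  [[0.01, -0.004, -0.0076, 0], [0.016, 0, 0, 0], [0, 0, 0, 0], [0, 0, 0, 0], [0, 0, 0, 0]],
])

```text
time: 38.55
tool_pos: [0.5049, 0.3077, 0.0894]
ee_rot: [2.795, 1.571, 2.662]
wrist_force: [0.3, 0.6, -2.1]
width: 0.0203
```

```bash
python3 -c "
from lidm import *
lidm('11')"
```

```text
TCP [0.5049 0.3077 0.0894] 82.40670772903768 [ 0.3271  0.5933 -2.1424] 0.02027354040431495
top 3386 [-0.1058 -0.0857] [0.1077 0.0803] size [0.2134 0.166 ] cen off [ 0.001  -0.0027] 0.08761181168620868 z0 0.0864028778408165
 tilt [-0.0009  0.0013  0.0875]
side 1246 [-0.1073 -0.0898] [0.1082 0.0843] size [0.2154 0.1741] cen off [ 0.0004 -0.0028] 0.08661849443854894 z0 0.0864028778408165
 tilt [-0.0012  0.0055  0.0865]
```

View pics/side11z.png

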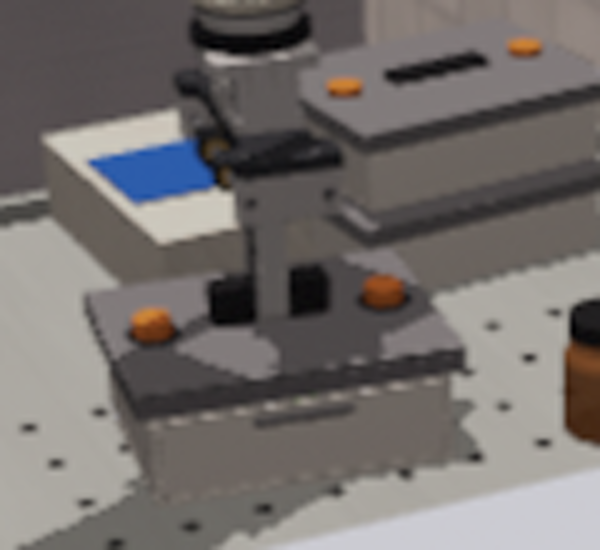

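Call:
drive_tool([
  [[0.01, 0, 0, 0], [0.01, 0, 0, 0], [0.01, 0, 0, 0], [0.01, 0, 0, 0], [0, 0, 0, 0], [0, 0, 0, 0]],
])

```text
time: 39.25
tool_pos: [0.5049, 0.3076, 0.0793]
ee_rot: [-2.775, 1.571, -2.908]
wrist_force: [0.0, -0.3, -2.8]
width: 0.0197
```

Call:
drive_tool([
  [[0.01, 0, 0, 0], [0.01, 0, 0, 0], [0, 0, 0, 0]],
])

```text
time: 39.55
tool_pos: [0.5061, 0.3079, 0.0767]
ee_rot: [0.396, 1.567, 0.263]
wrist_force: [0.2, -0.3, 4.1]
width: 0.0197
```

Call:
drive_tool([
  [[0.01, 0, 0, 0], [0.01, 0, 0, 0], [0, 0, 0, 0]],
])

```text
time: 39.85
tool_pos: [0.5066, 0.3082, 0.0719]
ee_rot: [0.515, 1.565, 0.383]
wrist_force: [1.3, -0.8, 1.2]
width: 0.0193
```

Call:
drive_tool([
  [[0.01, 0, 0, 0], [0.006, 0, 0, 0], [0, 0, 0, 0], [0, 0, 0, 0]],
])

```text
time: 40.25
tool_pos: [0.5061, 0.308, 0.0678]
ee_rot: [0.497, 1.567, 0.365]
wrist_force: [-0.4, -1.2, 8.6]
width: 0.0196
```

Call:
drive_tool([
  [[0.01, 0, 0, 0], [0, 0, 0, 0], [0, 0, 0, 0]],
])

```text
time: 40.55
tool_pos: [0.5061, 0.308, 0.0677]
ee_rot: [0.479, 1.567, 0.347]
wrist_force: [-3.8, -3.2, 17.4]
width: 0.0199
```

Call:
drive_tool([
  [[0.008, 0, 0, 0], [0, 0, 0, 0], [0, 0, 0, 0]],
])

```text
time: 40.85
tool_pos: [0.5061, 0.308, 0.0677]
ee_rot: [0.463, 1.566, 0.33]
wrist_force: [-6.6, -4.9, 24.6]
width: 0.02
```

```bash
python3 -c "
from lidm import *
lidm('12')"
```

```text
TCP [0.5061 0.308  0.0677] 82.4166192793527 [-6.6411 -4.8703 24.5657] 0.01996626400091798
top 3257 [-0.1062 -0.0857] [0.1075 0.0802] size [0.2137 0.1658] cen off [ 0.0007 -0.0027] 0.06600846874771174 z0 0.06473037483976866
 tilt [0.0006 0.0015 0.0659]
side 1257 [-0.107  -0.0899] [0.1081 0.0811] size [0.2151 0.171 ] cen off [ 0.0006 -0.0044] 0.06490490795886507 z0 0.06473037483976866
 tilt [-0.0003  0.0085  0.065 ]
```

View pics/side12z.png

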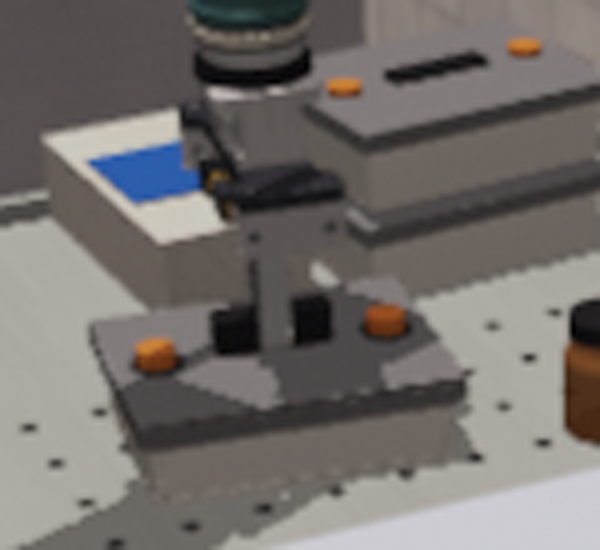

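The lid plate reads z≈0.065 and level (expected 0.065), so it's home. I'll release, then re-measure the vents.

Call:
drive_tool([
  [[-0.026, 0, 0, 0], [0, 0, 0, 0], [0, 0, 0, 0]],
])

```text
time: 41.25
tool_pos: [0.5047, 0.3075, 0.0678]
ee_rot: [-2.724, 1.57, -2.856]
wrist_force: [-2.5, -2.3, 4.1]
width: 0.0202
```

Call:
drive_tool([
  [[0, 0, 0, 0], [0, 0, 0, 0], [0, 0, 0, 0]],
], grip=0.45)

```text
time: 41.55
tool_pos: [0.5044, 0.3076, 0.0664]
ee_rot: [-2.754, 1.569, -2.887]
wrist_force: [0.6, 0.7, 0.2]
width: 0.04
```

Call:
drive_tool([
  [[-0.1, 0, 0, 0], [-0.15, 0, 0, 0], [-0.06, 0, 0, 0], [0, 0, -0.15, 0], [0, 0, -0.19, 0], [0, 0, -0.19, 0], [0, 0, 0, 0], [0, 0, 0, 0]],
])

```text
time: 42.35
tool_pos: [0.3731, 0.3253, 0.1447]
ee_rot: [0.151, 1.57, 0.021]
wrist_force: [-0.2, -0.6, -0.6]
width: 0.0426
```

```bash
python3 - <<'E'
from h import *
np.set_printoptions(precision=4,suppress=True)
o,p,R=tool();print(p,jaw(R),o['width'],o['wrist_force'])
for nm,roi in(('side',(240,150,330,220)),('top',(120,155,215,275))):
    x=snap(nm);np.savez(nm+'13.npz',**x)
    hsv=cv2.cvtColor(x['pixels'],cv2.COLOR_RGB2HSV);m=cv2.inRange(hsv,np.array((3,140,60)),np.array((22,255,255)))
    k=np.zeros_like(m);k[roi[1]:roi[3],roi[0]:roi[2]]=m[roi[1]:roi[3],roi[0]:roi[2]]
    n,l,s,c=cv2.connectedComponentsWithStats(k);C=cloud(x)
    for i in range(1,n):
        if s[i,4]>15:
            P=C[l==i];zt=np.median(P[:,2]);print(nm,c[i],s[i,4],'z',zt,'ray@.079',onplane(x,*c[i],.079))
    m=np.zeros((480,640),bool);r=roi;m[r[1]:r[3],r[0]:r[2]]=1
    m&=(C[...,2]>.060)&(C[...,2]<.069)
    P=C[m];print(nm,cv2.minAreaRect(P[:,:2].astype(np.float32)),np.linalg.lstsq(np.c_[P[:,:2]-[.506,.305],np.ones(len(P))],P[:,2],rcond=None)[0])
    save(x,nm+'13.png')
E
```

```text
[0.3731 0.3253 0.1447] 82.49639119105585 0.04256000563687787 [-0.1776 -0.6401 -0.6469]
side [306.2381 183.8095] 42 z 0.07666550269734068 ray@.079 [0.5764 0.2854 0.079 ]
side [260.4348 190.7609] 46 z 0.07613588104491198 ray@.079 [0.4235 0.3055 0.079 ]
side ((0.5783090591430664, 0.4228972792625427), (0.4706866145133972, 0.3081800937652588), 73.80603790283203) [-0.001   0.0024  0.0651]
top [169.09 182.68] 100 z 0.07877470137827039 ray@.079 [0.582  0.2952 0.079 ]
top [158.8317 250.8614] 101 z 0.0798326928662157 ray@.079 [0.4276 0.3159 0.079 ]
top ((0.5045696496963501, 0.3055207431316376), (0.16927090287208557, 0.21720841526985168), 82.3946533203125) [-0.0012  0.0003  0.0657]
```

View pics/top13.png

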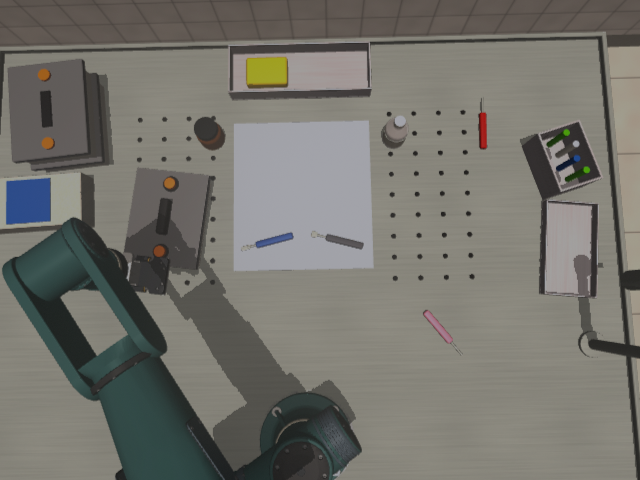

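View pics/side13.png

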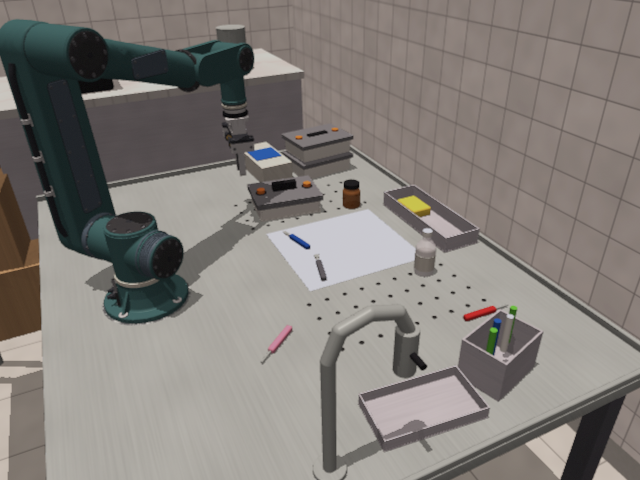

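Call:
drive_tool([
  [[0, 0, 0, 0], [0, 0, 0, 0], [0, 0, 0, 0], [0, 0, 0, 0], [0, 0, 0, 0]],
], grip=0)

```text
time: 42.95
tool_pos: [0.3738, 0.3251, 0.1449]
ee_rot: [3.112, 1.571, 2.979]
wrist_force: [-0.7, 0.8, -0.5]
width: 0.0061
```

```bash
python3 - <<'E'
from h import *
o,p,R=tool();print(p,o['width']);plan([.4276,.3178,.085])
E
```

```text
[0.37381151 0.32508081 0.14490228] 0.00608783400073691
yaw chg 0.0 deg -> turn 0.0000 ; shift mm [59.9 -0.1 54.3] frac [ 0.2396 -0.0004  0.2171]
```

Call:
drive_tool([
  [[0, 0, 0.109, 0], [0, 0, 0.108, 0], [0, 0, 0, 0], [0.12, 0, 0, 0], [0.1, 0, 0, 0], [0, 0, 0, 0], [0, 0, 0, 0]],
])

```text
time: 43.65
tool_pos: [0.4267, 0.318, 0.0901]
ee_rot: [-2.741, 1.57, -2.873]
wrist_force: [0.7, -0.6, 0.3]
width: 0.0005
```

Call:
drive_tool([
  [[0.015, 0, 0, 0], [0.015, 0, 0, 0], [0, 0, 0, 0], [0, 0, 0, 0]],
])

```text
time: 44.05
tool_pos: [0.4275, 0.3181, 0.083]
ee_rot: [0.769, 1.57, 0.636]
wrist_force: [-1.1, 0.6, -0.3]
width: 0.0003
```

Call:
drive_tool([
  [[0.015, 0, 0, 0], [0.015, 0, 0, 0], [0, 0, 0, 0], [0, 0, 0, 0]],
])

```text
time: 44.45
tool_pos: [0.4276, 0.3181, 0.075]
ee_rot: [0.864, 1.57, 0.732]
wrist_force: [0.9, 0.8, 1.1]
width: 0.0001
```

Call:
drive_tool([
  [[0.015, 0, 0, 0], [0.01, 0, 0, 0], [0, 0, 0, 0], [0, 0, 0, 0]],
])

```text
time: 44.85
tool_pos: [0.4277, 0.3182, 0.0712]
ee_rot: [0.637, 1.569, 0.504]
wrist_force: [-2.3, -1.8, 12.0]
width: 0.0002
```

Call:
drive_tool([
  [[0.012, 0, 0, 0], [0, 0, 0, 0], [0, 0, 0, 0]],
])

```text
time: 45.15
tool_pos: [0.4278, 0.3182, 0.071]
ee_rot: [0.576, 1.568, 0.443]
wrist_force: [-7.9, -3.9, 23.1]
width: 0.0006
```

Call:
drive_tool([
  [[-0.1, 0, 0, 0], [-0.15, 0, 0, 0], [0, 0, 0, 0], [0, 0, 0, 0]],
])

```text
time: 45.55
tool_pos: [0.4276, 0.3181, 0.1284]
ee_rot: [0.688, 1.57, 0.555]
wrist_force: [-0.4, 0.2, -1.1]
width: 0.0003
```

```bash
python3 - <<'E'
from h import *
o,p,R=tool();print(p,o['width']);plan([.582,.2974,.085])
E
```

```text
[0.42756417 0.31808215 0.12835642] 0.00033436919925589786
yaw chg 0.0 deg -> turn 0.0000 ; shift mm [ 4.350e+01 -1.000e-01  1.558e+02] frac [ 1.739e-01 -5.000e-04  6.231e-01]
```

Call:
drive_tool([
  [[0, 0, 0.156, 0], [0, 0, 0.156, 0], [0, 0, 0.156, 0], [0, 0, 0.155, 0], [0, 0, 0, 0], [0.1, 0, 0, 0], [0.07, 0, 0, 0], [0, 0, 0, 0], [0, 0, 0, 0]],
])

```text
time: 46.45
tool_pos: [0.5802, 0.2973, 0.0843]
ee_rot: [-2.698, 1.567, -2.83]
wrist_force: [0.2, 0.2, 0.4]
width: 0.0002
```

Call:
drive_tool([
  [[0.015, 0, 0, 0], [0.015, 0, 0, 0], [0.01, 0, 0, 0], [0, 0, 0, 0], [0, 0, 0, 0]],
])

```text
time: 46.95
tool_pos: [0.582, 0.2977, 0.0766]
ee_rot: [0.783, 1.569, 0.65]
wrist_force: [0.2, 0.8, 3.0]
width: 0.0007
```

Call:
drive_tool([
  [[0.015, 0, 0, 0], [0.01, 0, 0, 0], [0, 0, 0, 0], [0, 0, 0, 0]],
])

```text
time: 47.35
tool_pos: [0.5821, 0.2977, 0.0712]
ee_rot: [0.725, 1.569, 0.593]
wrist_force: [-2.1, 0.9, 7.3]
width: 0.0007
```

Call:
drive_tool([
  [[0.015, 0, 0, 0], [0, 0, 0, 0], [0, 0, 0, 0]],
])

```text
time: 47.65
tool_pos: [0.5822, 0.2978, 0.0711]
ee_rot: [0.572, 1.567, 0.44]
wrist_force: [-6.5, -2.5, 19.0]
width: 0.0004
```

Call:
drive_tool([
  [[-0.1, 0, 0, 0], [-0.15, 0, 0, 0], [-0.15, 0, 0, 0], [-0.15, 0, 0, 0], [0, 0, -0.19, 0], [0, 0, -0.19, 0], [0, 0, -0.19, 0], [0, 0, -0.19, 0], [0, 0, -0.19, 0], [0, 0, 0, 0], [0, 0, 0, 0]],
])

```text
time: 48.75
tool_pos: [0.3459, 0.3288, 0.2029]
ee_rot: [-0.222, 1.57, -0.353]
wrist_force: [0.8, 0.6, -0.4]
width: 0.0006
```

```bash
python3 - <<'E'
from h import *
np.set_printoptions(precision=4,suppress=True)
o,p,R=tool();print(p,jaw(R),o['width'],o['wrist_force'])
for nm,roi in(('side',(240,150,330,220)),('top',(120,155,215,275))):
    x=snap(nm)
    hsv=cv2.cvtColor(x['pixels'],cv2.COLOR_RGB2HSV);m=cv2.inRange(hsv,np.array((3,140,60)),np.array((22,255,255)))
    k=np.zeros_like(m);k[roi[1]:roi[3],roi[0]:roi[2]]=m[roi[1]:roi[3],roi[0]:roi[2]]
    n,l,s,c=cv2.connectedComponentsWithStats(k);C=cloud(x)
    for i in range(1,n):
        if s[i,4]>15:
            P=C[l==i];print(nm,c[i],s[i,4],'z',np.median(P[:,2]),'ray@.071',onplane(x,*c[i],.071))
    m=np.zeros((480,640),bool);r=roi;m[r[1]:r[3],r[0]:r[2]]=1
    m&=(C[...,2]>.060)&(C[...,2]<.0685)
    P=C[m];print(nm,cv2.minAreaRect(P[:,:2].astype(np.float32)),np.linalg.lstsq(np.c_[P[:,:2]-[.506,.305],np.ones(len(P))],P[:,2],rcond=None)[0])
    save(x,nm+'14.png')
    z=x['pixels'][140:230,230:350] if nm=='side' else x['pixels'][150:290,100:260]
    cv2.imwrite('pics/'+nm+'14z.png',cv2.resize(cv2.cvtColor(z,cv2.COLOR_RGB2BGR),None,fx=4,fy=4,interpolation=cv2.INTER_CUBIC))
E
```

```text
[0.3459 0.3288 0.2029] 82.4890764808071 0.0006131996418502819 [ 0.7914  0.5632 -0.4354]
side [306.3704 184.6667] 27 z 0.07083629586542882 ray@.071 [0.5807 0.2949 0.071 ]
side [260.4    191.7667] 30 z 0.06974882505645927 ray@.071 [0.426  0.3145 0.071 ]
side ((0.5838233232498169, 0.4384397864341736), (0.49028280377388, 0.3206523358821869), 76.75399017333984) [-0.001   0.0022  0.0649]
top [169.9388 183.2245] 98 z 0.072114705136371 ray@.071 [0.5825 0.2957 0.071 ]
top [159.8384 251.0303] 99 z 0.07215982170854383 ray@.071 [0.4279 0.3162 0.071 ]
top ((0.5047453045845032, 0.30543869733810425), (0.16983672976493835, 0.21754467487335205), 82.31007385253906) [-0.0005  0.0004  0.0655]
```

View pics/side14z.png

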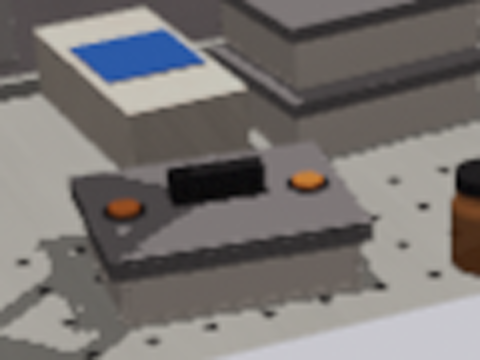

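View pics/top14.png

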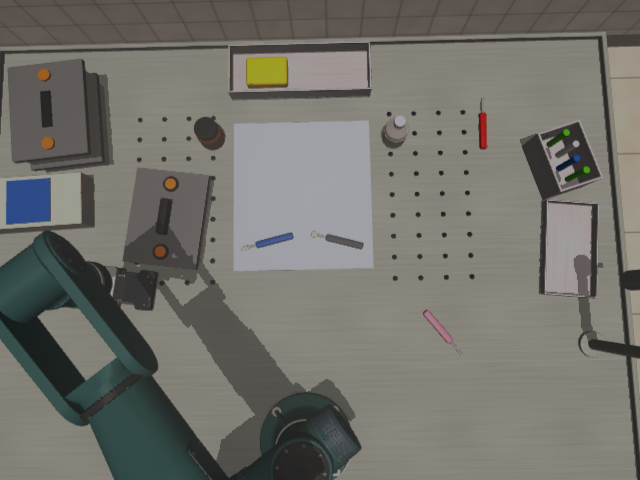

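The plate is level at z≈0.065 and both caps are down at z≈0.071, at top-view pixels (170,183) and (160,251). The bystanders haven't moved and the gripper is clear, so I'm handing in.

```bash
python3 -c "
from bench import robot
print(robot.close_job(), robot.get_obs()['time'])"
```

```text
the job is handed in; nothing more can be done
the job is handed in; nothing more can be done
```

I handed the job in about 49 s into the run, out of the 210 s allowed. The hand-in gave no verdict, so these are my own last checks.

- **Instruments:** All five green-handled instruments present were in the tub in the last picture before the lid went on. The blue and grey instruments, the jar and the bottle look unmoved in the final pictures.
- **Lid:** I set it on the tub and pressed it home with up to about 25 N. Its top face measured 65–66 mm above the table (65 mm expected) and was level to about 2.5 mrad.
- **Vent caps:** I then pressed both caps to their stops. The fingertips stopped at 71 mm, and the cameras put the cap tops at 70–72 mm (71 mm expected when fully pressed).
- **At hand-in:** The tub stood upright and the gripper was well clear, touching nothing.

**Disagreement:** Near the tub the cameras read about 3 mm lower in y than the arm's own position. I lined the lid up using camera readings of both lid and tub, so that difference cancelled out. I did not re-measure the tub once the lid was on, so the sideways fit rests on the lid's final position (within about 1 mm of the tub position measured earlier) and on it having seated.

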